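Load filter-holder rings into a leaning magazine tube

TASK

Load the leaning clear magazine tube with the three filter-holder rings lying on the bench, so that they lie flat on one another as one column down on the tube's floor: the blue ring goes in first, at the bottom, then the two white ones in either order. Leave the timer, the glass bottle and the marker pen where they are, and let go of everything at the end.

Things in the scene. Friction and masses are not known exactly. Their poses are not given: they have to be found in the camera images.
- mag_tube: clear round magazine tube with an orange collar round its mouth, fixed in a heavy metal stand (130 x 110 mm foot); cannot move. Origin: centre of its inner floor. z runs up the tube to the open mouth and leans 31.5 degrees from vertical towards the front of the stand (roughly to the robot, the stand being turned a little); y is level. Bore 66.6 mm: a ring has 1.3 mm to spare all round. Three rings make a 72 mm column
- tube_mouth (a point): centre of the mouth at the lip, on the tube's axis 84 mm from the inner floor. The bore's last 6 mm widen as a funnel to 75 mm; the collar is 85 mm across, 18 mm high. A ring put in line with the tube, its lower edge some 8 mm below the lip, slides down by itself when let go; held level it does not enter
- tube_slot1 (a point): point on the tube's axis where the centre of the lowest ring of the column comes to lie (12 mm above the inner floor)
- tube_slot2 (a point): point on the tube's axis where the centre of the middle ring of the column comes to lie (36 mm above the inner floor)
- tube_slot3 (a point): point on the tube's axis where the centre of the top ring of the column comes to lie (60 mm above the inner floor)
- ring_blue_center (a point): centre of the blue filter-holder ring: a flat stiff plastic ring, 64 mm outside diameter, 24 mm thick, with a plain 34 mm hole; 80 g, slippery. The point lies on the ring's axis, half-way through its thickness (12 mm above the worktop while it lies flat). Its z is the ring's axis; the ring is alike all round and either way up
- ring_white_a_center (a point): centre of the first white filter-holder ring: a flat stiff plastic ring, 64 mm outside diameter, 24 mm thick, with a plain 34 mm hole; 80 g, slippery. The point lies on the ring's axis, half-way through its thickness (12 mm above the worktop while it lies flat). Its z is the ring's axis; the ring is alike all round and either way up
- ring_white_b_center (a point): centre of the second white filter-holder ring: a flat stiff plastic ring, 64 mm outside diameter, 24 mm thick, with a plain 34 mm hole; 80 g, slippery. The point lies on the ring's axis, half-way through its thickness (12 mm above the worktop while it lies flat). Its z is the ring's axis; the ring is alike all round and either way up
- timer: white lab timer lying on its back, 66 x 60 x 18 mm; origin under its centre. To be left alone
- sample_bottle: clear glass-stoppered sample bottle, 58 mm across, 103 mm high; origin under its centre. To be left alone
- marker_pen: white marker pen with red cap lying on the bench, 135 mm long along its y axis, 16 mm thick; origin under its centre. To be left alone
Not all that is in view belongs to the job. What is shaped like the part that bears ring_white_a_center but yellow is not meant. What is shaped like the part that bears ring_white_b_center but green is not meant.

How it is judged:
By the outcome, as a careful person would: the job done as asked, in the order asked, and still so for the second after the job is handed in, with the robot touching nothing.
It also fails if it takes over 69 s, if anything falls off the work surface, if the arm or the gripper's body presses on something with over 40 N, if the wrist force passes 120 N, or if a joint passes its speed limit or range.

ROBOT

A 6-joint arm with a two-finger parallel gripper is mounted at the origin on a cart in front of the work surface, level with it; the furniture and walls round the work are solid. World frame = base frame: x ahead of the robot, y to its left, z up, the work surface at z = 0. Lengths are in m, angles in rad, forces in N, time in s.
With the tool pointing down it reaches from about 0.225 to 0.875 m from the base axis. Payload 3.4 kg.
Tool frame: the origin (TCP) lies at the very end of the fingers, on their centre line; the grasp point (between the pads) lies 19 mm behind it; z points along the fingers, y is the line along which they close (so a half turn about z gives the same grasp; the last joint's range is limited). The gripper opens to 85 mm and grips with 20 to 120 N. Pads are 22 mm wide; open, the fingers measure 114 mm over their backs; the gripper's body (76 mm by 85 mm) begins 54 mm behind the grasp point. The pads swing forward as they close: fully open they stand 13 mm farther back than shut.
Start: joints at [-1.338, 0.276, 1.505, -0, 1.361, -0.121], TCP at [0.199, -0.539, 0.231] pointing down, gripper open.
Joint ranges: [-2.89, 2.89], [-0.75, 2.08], [0.22, 2.7], [-1.18, 4.32], [0.11, 2.71], [-2.7, 2.7]. Speed limits (rad/s): [2.57, 2.57, 3.14, 3.14, 3.14, 3.14].

INTERFACE

Orientations are given as a unit quaternion [w, x, y, z].
In Python, from rig import get_state, optics, sign_off gives the robot as it stands.
- The arm moves only by the tool send_rows, never from a script. Its argument "increments" is a list of rows, each an object with "gripper": the gripper's target within -1 to 1 (shut at 1, half-way at 0, fully open at -1); "linear": the shift along the world's x, y, z in m, a list of three; "delta_rot": the turn, a rotation vector about the world's x, y, z in rad, a list of three. In form: [{"gripper": gripper, "linear": [dx, dy, dz], "delta_rot": [rx, ry, rz]}, ...]. A call has 1 to 8 rows; each row is the pose to reach, as a shift and turn from the pose commanded when the call began; what a row does not reach only later rows make up. A row lasts 1/10 s, in which the tool goes at most 50 mm and 8.59 degrees, less where a joint would pass 70% of its speed; a pose out of reach is approached as far as the arm can. A call with a gripper value outside its range is refused whole. The fingers move at their own pace and stop on an object; "newtons" is the grip in N (left out, the last holds). Time passes only in rows, so rows that repeat a pose let the fingers close. It gives the time, the measured TCP pose, the force, the opening and the grip force at its end, in the units of the state.
- get_state(): the state, without advancing time (a new reading comes with each control period).
- optics.get_image(name): name is "scene" or "top" or "wrist"; returns a dict with "pixels" (480x640x3 uint8, blue, green, red), "K" (3x3 intrinsics, pixels), "rvec" (rotation vector, rad) and "tvec" (3), from world to camera coordinates, as OpenCV has them; the wrist camera has in their place "T_tool_cam" (4x4, takes a point from camera to tool coordinates, whose origin is the TCP and whose axes are the flange's). Camera axes: x right, y down, z forward; pixel columns grow to the right and rows downward; lengths in m; the calibration is good to about 2 mm. A picture is of the moment at which its call begins: read the wrist's pose just before it. There is no depth.
- sign_off(): hands the job in; it is judged then, once.
The state is a dict: "clock": time; "qpos": joint angles; "qd": joint speeds; "effort": joint torques, N m; "position": TCP position; "ee_rot": TCP orientation; "contact_force": force on the tool from outside, world axes, zero at the start; "moment": the same for the moment, N m; "width": finger opening in m; "gripper_force": force on a finger pad.
Only numpy, scipy, OpenCV 4.12 (cv2) and the standard library are available. Lean on these libraries where they do the work, as an engineer would, in place of code of your own. Each camera call takes 0.05 s, during which the arm holds its last target. There are 200 camera calls.

## Working session

There is one attempt and no reset: what is moved stays moved. The work goes in short steps, Python scripts to look and compute and a tool call to move; the robot and the scene stay as the last step left them, time stands still between calls to the robot, and variables do not carry over. Pictures are saved under pics/ and viewed, at most 10 in all, crops included, and the job is handed in when it is done.

Besides the shell and the picture viewer there is one more tool, called after "Emit:" as name(argument=value, ...) on one line, values as JSON. send_rows: Moves the arm, as the interface text tells. Its arguments: {"type":"object","properties":{"increments":{"type":"array"},"newtons":{"type":"number"}},"required":["increments"]}

```bash
mkdir -p pics
python3 - <<'E'
from rig import get_state, optics
import cv2
for n in ("scene","top"):
    d=optics.get_image(n); cv2.imwrite(f"pics/{n}0.png",d["pixels"]); print(n,d["K"].tolist() if hasattr(d["K"],'tolist') else d["K"],d["rvec"],d["tvec"])
print(get_state())
E
```

```text
scene [[508.04868256844975, 0.0, 312.6031016314841], [0.0, 508.04868256844975, 236.37623021525965], [0.0, 0.0, 1.0]] [ 0.97043192 -2.23248111  1.23611854] [0.24793834 0.31032703 0.74700996]
top [[534.0069516435224, 0.0, 324.2179263011785], [0.0, 534.0069516435224, 235.25528053133655], [0.0, 0.0, 1.0]] [ 2.20840383 -2.21687263  0.06646949] [-0.13510975  0.50206034  1.38553169]
{'clock': 0.1, 'qpos': array([-1.33796180e+00,  2.76529550e-01,  1.50599373e+00,  2.39584682e-05,
        1.36068929e+00, -1.20987503e-01]), 'qd': array([ 0.00115835, -0.00067522, -0.00525383, -0.00050012,  0.00032319,
        0.00093134]), 'effort': array([ 1.03810646e-03, -4.17699301e+01, -2.46405762e+01, -2.02143879e-04,
        5.85031608e-03,  1.91898005e-05]), 'position': array([ 0.19913228, -0.53892825,  0.23053256]), 'ee_rot': array([-8.09345507e-04,  9.84392136e-01,  1.75987119e-01, -3.35765790e-05]), 'contact_force': array([ 0.25484321,  0.02907086, -0.26108178]), 'moment': array([-0.00384015, -0.01416694, -0.02890357]), 'gripper_force': 0.0, 'width': 0.08521819037589455}
```

View pics/scene0.png

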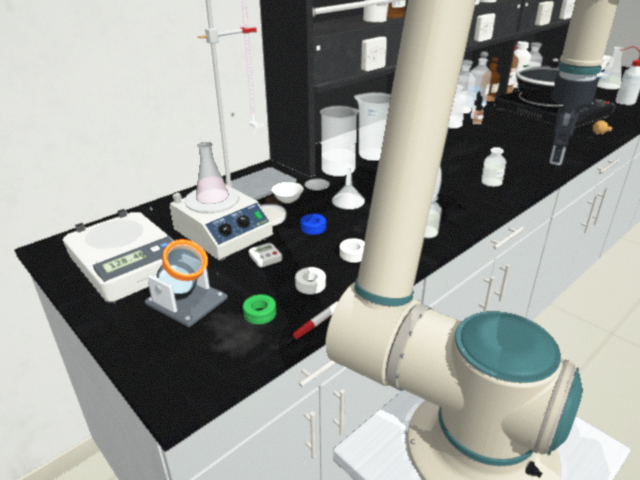

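View pics/top0.png

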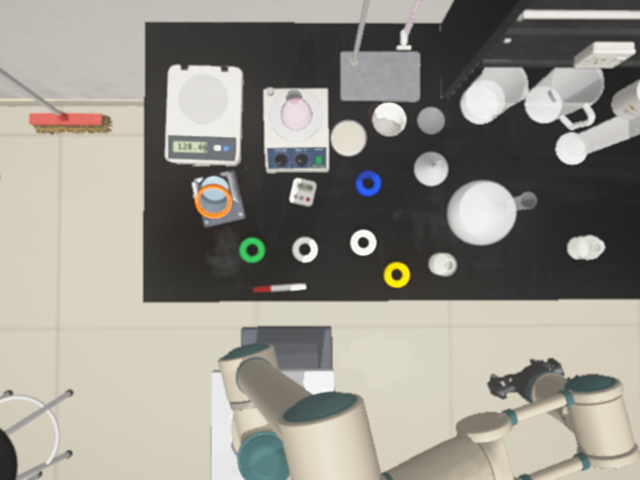

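The scene view shows the blue ring at (313,224), white rings at (352,250) and (311,280), the green ring at (260,309), and the orange collar at (185,260). In the top view, blue is at (368,183), the whites at (305,250) and (363,242), the green and yellow decoys at (252,250) and (396,274), and the collar at (213,201). Next I measure these and enlarge the candidates.

```bash
cat > h.py <<'E'
import numpy as np, cv2
from rig import get_state, optics
from scipy.spatial.transform import Rotation as R
def cam(n):
    d=optics.get_image(n); return d["pixels"],np.array(d["K"]),cv2.Rodrigues(np.array(d["rvec"]))[0],np.array(d["tvec"]).ravel()
def ray(K,Rm,t,uv):
    d=Rm.T@np.linalg.inv(K)@np.array([*uv,1.]); return -Rm.T@t, d/np.linalg.norm(d)
def plane(K,Rm,t,uv,z):
    o,d=ray(K,Rm,t,uv); return o+d*(z-o[2])/d[2]
def tri(rs):
    A=sum(np.eye(3)-np.outer(d,d) for o,d in rs); b=sum((np.eye(3)-np.outer(d,d))@o for o,d in rs); return np.linalg.solve(A,b)
def blobs(m,amin=60):
    c,_=cv2.findContours(m.astype(np.uint8),cv2.RETR_EXTERNAL,cv2.CHAIN_APPROX_NONE)
    return sorted([x for x in c if cv2.contourArea(x)>amin],key=cv2.contourArea,reverse=True)
E
cat > m.py <<'E'
from h import *
res={}
for n in ("top","scene"):
    p,K,Rm,t=cam(n); h=cv2.cvtColor(p,cv2.COLOR_BGR2HSV); H,S,V=[h[...,i].astype(int) for i in range(3)]
    masks=dict(blue=(H>110)&(H<128)&(S>180),orange=(H>5)&(H<18)&(S>170)&(V>150),white=(S<40)&(V>170),red=((H<5)|(H>175))&(S>150))
    print(n,"cam at",(-Rm.T@t).round(3))
    for k,m in masks.items():
        for c in blobs(m):
            x,y,w,hh=cv2.boundingRect(c)
            if n=="top" and not(150<x<450 and 110<y<295): continue
            if n=="scene" and not(140<x<400 and 170<y<345): continue
            e=cv2.fitEllipse(c) ; res.setdefault((n,k),[]).append(e[0])
            print(k,"ell",np.round(e[0],1),np.round(e[1],1),round(e[2]),"box",(x,y,w,hh),"z.024:",plane(K,Rm,t,e[0],.024).round(3),"z.012",plane(K,Rm,t,e[0],.012).round(3))
    for i,b in enumerate([(260,160,160,120)] if n=="top" else [(220,200,160,120)]):
        x,y,w,hh=b; cv2.imwrite(f"pics/c_{n}.png",cv2.resize(p[y:y+hh,x:x+w],None,fx=4,fy=4,interpolation=cv2.INTER_CUBIC))
    b=(180,160,80,80) if n=="top" else (140,230,100,100)
    x,y,w,hh=b; cv2.imwrite(f"pics/t_{n}.png",cv2.resize(p[y:y+hh,x:x+w],(500,500),interpolation=cv2.INTER_CUBIC))
a=cv2.imread("pics/c_top.png");b=cv2.imread("pics/c_scene.png"); cv2.imwrite("pics/c1.png",cv2.resize(np.hstack([a,b]),(800,300)))
E
python3 m.py; python3 -c "
import cv2,numpy as np
cv2.imwrite('pics/t1.png',cv2.resize(np.hstack([cv2.imread('pics/t_top.png'),cv2.imread('pics/t_scene.png')]),(800,400)))"
```

```text
top cam at [ 0.448 -0.107  1.406]
blue ell [368.  183.5] [23.3 24.7] 61 box (356, 172, 25, 24) z.024: [ 0.636 -0.252  0.024] z.012 [ 0.637 -0.253  0.012]
orange ell [213.  200.5] [31.2 34.7] 81 box (195, 185, 36, 33) z.024: [0.592 0.151 0.024] z.012 [0.593 0.153 0.012]
white ell [482.  212.6] [61.4 67.1] 71 box (449, 182, 67, 63) z.024: [ 0.559 -0.549  0.024] z.012 [ 0.56  -0.553  0.012]
white ell [347.9 137.9] [33.5 34.2] 179 box (331, 121, 35, 35) z.024: [ 0.755 -0.2    0.024] z.012 [ 0.758 -0.201  0.012]
white ell [431.2 172.4] [23.8 33.3] 80 box (415, 159, 33, 27) z.024: [ 0.665 -0.417  0.024] z.012 [ 0.666 -0.42   0.012]
white ell [302.2 191.5] [25.1 26.9] 19 box (290, 178, 26, 27) z.024: [ 0.615 -0.08   0.024] z.012 [ 0.616 -0.08   0.012]
white ell [362.9 242.2] [24.6 24.9] 40 box (351, 230, 25, 26) z.024: [ 0.483 -0.237  0.024] z.012 [ 0.483 -0.238  0.012]
white ell [305.  249.3] [23.7 24.2] 108 box (293, 238, 25, 25) z.024: [ 0.465 -0.087  0.024] z.012 [ 0.465 -0.087  0.012]
white ell [442.2 264. ] [20.8 25.6] 94 box (430, 254, 26, 21) z.024: [ 0.425 -0.443  0.024] z.012 [ 0.
[... 767 characters left out ...]
ell [352.3 249.5] [23.7 24.6] 93 box (340, 239, 25, 23) z.024: [ 0.475 -0.222  0.024] z.012 [ 0.488 -0.236  0.012]
white ell [264.5 255.1] [18.6 29.6] 90 box (249, 245, 32, 22) z.024: [ 0.597 -0.063  0.024] z.012 [ 0.612 -0.073  0.012]
white ell [191.1 262.1] [10.5 23. ] 120 box (179, 254, 22, 18) z.024: [0.689 0.072 0.024] z.012 [0.706 0.064 0.012]
white ell [203.2 280.1] [10.2 19.2] 178 box (197, 269, 12, 20) z.024: [0.612 0.089 0.024] z.012 [0.627 0.082 0.012]
white ell [314.  183.2] [ 6.8 15.1] 85 box (306, 180, 17, 8) z.024: [ 0.794 -0.396  0.024] z.012 [ 0.813 -0.413  0.012]
red ell [303.5 329.3] [ 9.5 27.7] 53 box (292, 320, 23, 20) z.024: [0.351 0.037 0.024] z.012 [0.361 0.029 0.012]
```

View pics/c1.png

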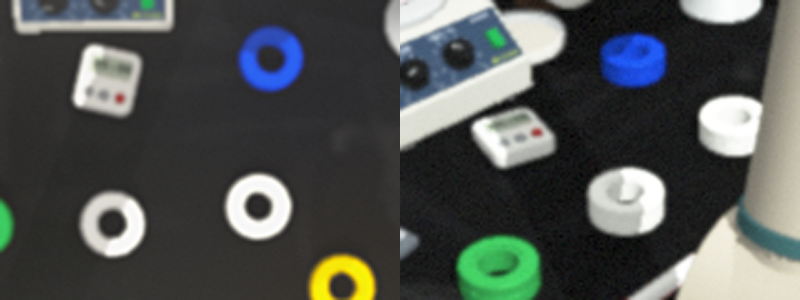

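View pics/t1.png

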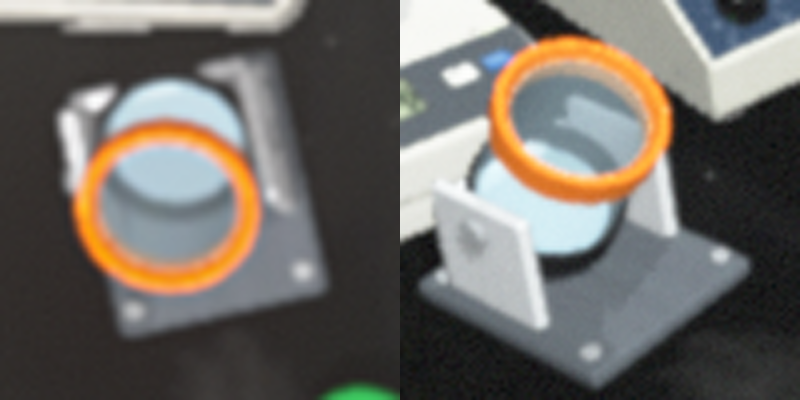

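Crop 1 shows both white rings lying flat; the grey patch on the one at (305,250) is only a shadow. The timer at (302,191) is square, so the whites at (305,250) and (363,242) are the ones meant, and green and yellow are decoys. Crop 2 shows the collar, with visible foot corners at about (245,218), (205,227) and (234,170) in the top view.

Run:
```python
from h import *
p,K,Rm,t=cam("top"); p2,K2,R2,t2=cam("scene")
c=[plane(K,Rm,t,u,.008) for u in ((245,218),(205,227),(234,170))]
print(np.round(c,4), [np.degrees(np.arctan2(*(c[0]-c[2])[1::-1])), np.degrees(np.arctan2(*(c[1]-c[0])[1::-1]))], np.linalg.norm(c[0]-c[1]),np.linalg.norm(c[0]-c[2]))
def holes(p):
    h=cv2.cvtColor(p,cv2.COLOR_BGR2HSV); H,S,V=[h[...,i].astype(int) for i in range(3)]
    m=((H>3)&(H<20)&(S>130)&(V>120)).astype(np.uint8)
    cs,hi=cv2.findContours(m,cv2.RETR_CCOMP,cv2.CHAIN_APPROX_NONE); 
    cs=[(c,hh) for c,hh in zip(cs,hi[0]) if cv2.contourArea(c)>300]
    return [cv2.fitEllipse(c) for c,hh in cs]
e1=holes(p);e2=holes(p2);print(e1,e2)
for a in e1[:2]:
    for b in e2[:2]:
        r1=ray(K,Rm,t,a[0]);r2=ray(K2,R2,t2,b[0]);x=tri([r1,r2]); print(x.round(4),[round(np.linalg.norm(np.cross(x-o,d)),4) for o,d in (r1,r2)])
print(optics.get_image("wrist")["T_tool_cam"],optics.get_image("wrist")["K"])
```

```text
[[0.5475 0.07   0.008 ]
 [0.5243 0.1741 0.008 ]
 [0.6738 0.099  0.008 ]] [np.float64(-167.08413115884713), np.float64(102.5976205442599)] 0.10662663539968759 0.1295528966356789
[((212.9500732421875, 201.03277587890625), (32.82564926147461, 36.35784912109375), 87.94923400878906), ((213.17410278320312, 200.34439086914062), (27.100873947143555, 29.957548141479492), 99.29973602294922)] [((184.40057373046875, 259.3945007324219), (39.82014846801758, 44.93771743774414), 105.77274322509766), ((184.2294158935547, 259.4029541015625), (30.104482650756836, 37.16427230834961), 108.92793273925781)]
[0.582  0.1351 0.113 ] [np.float64(0.0011), np.float64(0.0011)]
[0.5821 0.1352 0.113 ] [np.float64(0.0013), np.float64(0.0013)]
[0.5837 0.1345 0.112 ] [np.float64(0.0009), np.float64(0.0009)]
[0.5838 0.1347 0.112 ] [np.float64(0.0011), np.float64(0.0011)]
[[ 1.54185110e-04 -9.57994541e-01 -2.86786394e-01  7.38487857e-02]
 [ 9.99999785e-01  3.30598778e-04 -5.66717079e-04  5.99543469e-04]
 [ 6.37723099e-04 -2.86786245e-01  9.57994386e-01 -1.44244096e-01]
 [ 0.00000000e+00  0.00000000e+00  0.00000000e+00  1.00000000e+00]] [[431.87202465   0.         315.45765976]
 [  0.         431.87202465 241.54476604]
 [  0.           0.           1.        ]]
```

The foot measures 107 x 130 mm, which matches, and the yaw is 12.8°. The mouth is near (0.583, 0.135, 0.113). Setting out for a hover over the blue ring.

Emit:
send_rows(increments=[{"gripper":-1,"linear":[0.437,0.287,0],"delta_rot":[0,0,-0.13]},{"gripper":-1,"linear":[0.437,0.287,0],"delta_rot":[0,0,-0.13]},{"gripper":-1,"linear":[0.437,0.287,0],"delta_rot":[0,0,-0.13]},{"gripper":-1,"linear":[0.437,0.287,0],"delta_rot":[0,0,-0.13]},{"gripper":-1,"linear":[0.437,0.287,0],"delta_rot":[0,0,-0.13]},{"gripper":-1,"linear":[0.437,0.287,0],"delta_rot":[0,0,-0.13]},{"gripper":-1,"linear":[0.437,0.287,0],"delta_rot":[0,0,-0.13]},{"gripper":-1,"linear":[0.437,0.287,0],"delta_rot":[0,0,-0.13]}], newtons=60)

```text
clock: 1.2
position: [0.5352, -0.3185, 0.2315]
ee_rot: [0.0, 0.994, 0.112, 0.0]
contact_force: [0.4, -0.7, 0.3]
width: 0.0855
gripper_force: 0.0
```

Emit:
send_rows(increments=[{"gripper":-1,"linear":[0.1015,0.0665,-0.11],"delta_rot":[0,0,0]},{"gripper":-1,"linear":[0.1015,0.0665,-0.11],"delta_rot":[0,0,0]},{"gripper":-1,"linear":[0.1015,0.0665,-0.11],"delta_rot":[0,0,0]},{"gripper":-1,"linear":[0.1015,0.0665,-0.11],"delta_rot":[0,0,0]},{"gripper":-1,"linear":[0.1015,0.0665,-0.11],"delta_rot":[0,0,0]}])

```text
clock: 1.7
position: [0.635, -0.2517, 0.1188]
ee_rot: [-0.001, 0.994, 0.113, -0.002]
contact_force: [-0.3, -0.5, -0.3]
width: 0.0854
gripper_force: 0.0
```

```bash
cat >> h.py <<'E'
def wrist(name=None):
    s=get_state(); d=optics.get_image("wrist"); p=d["pixels"]
    q=np.array(s["ee_rot"]); T=np.eye(4); T[:3,:3]=R.from_quat(q[[1,2,3,0]]).as_matrix(); T[:3,3]=s["position"]
    W=T@np.array(d["T_tool_cam"]); Rm=W[:3,:3].T; t=-Rm@W[:3,3]
    if name: cv2.imwrite(f"pics/{name}.png",p)
    return p,np.array(d["K"]),Rm,t,T,s
def masks(p):
    h=cv2.cvtColor(p,cv2.COLOR_BGR2HSV); H,S,V=[h[...,i].astype(int) for i in range(3)]
    return dict(blue=(H>108)&(H<130)&(S>120),white=(S<50)&(V>110),orange=(H>3)&(H<20)&(S>130)&(V>90))
def conts(m,amin=400):
    cs,hi=cv2.findContours(m.astype(np.uint8),cv2.RETR_CCOMP,cv2.CHAIN_APPROX_NONE)
    return [(c,h[3]>=0,cv2.fitEllipse(c)) for c,h in zip(cs,hi[0]) if cv2.contourArea(c)>amin]
E
cat > ring.py <<'E'
from h import *
import sys
col,name=sys.argv[1:3]
p,K,Rm,t,T,s=wrist(name); print("tcp",T[:3,3].round(4),"toolx",T[:3,0].round(3),"tooly",T[:3,1].round(3))
for c,hole,e in conts(masks(p)[col]):
    P=np.array([plane(K,Rm,t,u,.024) for u in c[::4,0]])[:,:2].astype(np.float32)
    (cx,cy),r=cv2.minEnclosingCircle(P); el=cv2.fitEllipse(P*1000)
    print(hole,np.round(e[0]),np.round(e[1]),"ctr",np.round(el[0],1),"ax",np.round(el[1],1),"d",np.round(np.array(el[0])/1000-T[:2,3],4))
E
python3 ring.py blue w1
```

```text
tcp [ 0.635  -0.2517  0.1188] toolx [ 0.975  0.224 -0.003] tooly [ 0.224 -0.975 -0.003]
False [317. 232.] [113. 114.] ctr [ 641.4 -251. ] ax [64.8 68.1] d [0.0064 0.0007]
True [317. 230.] [42. 51.] ctr [ 643.9 -250.5] ax [24.7 29.2] d [0.0089 0.0012]
```

View pics/w1.png

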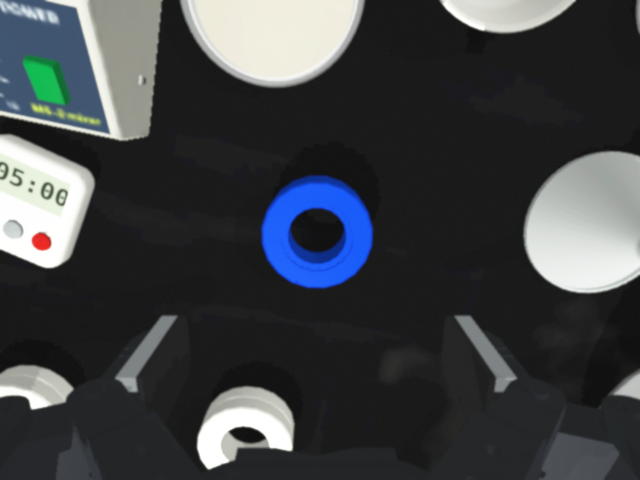

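The wrist view shows the blue ring centred at (317,232), clear of the open fingers. Allowing for the visible side wall, it is at (0.639, -0.251). Descending to TCP z ≈ 7 mm and gripping the upper part of the ring.

Emit:
send_rows(increments=[{"gripper":-1,"linear":[0.004,0,-0.05],"delta_rot":[0,0,0]},{"gripper":-1,"linear":[0.004,0,-0.09],"delta_rot":[0,0,0]},{"gripper":-1,"linear":[0.004,0,-0.112],"delta_rot":[0,0,0]},{"gripper":-1,"linear":[0.004,0,-0.112],"delta_rot":[0,0,0]}])

```text
clock: 2.15
position: [0.6362, -0.2541, 0.0077]
ee_rot: [-0.001, 0.994, 0.111, -0.002]
contact_force: [-1.1, 0.5, -0.1]
width: 0.0857
gripper_force: 0.0
```

Emit:
send_rows(increments=[{"gripper":1,"linear":[0,0,0],"delta_rot":[0,0,0]},{"gripper":1,"linear":[0,0,0],"delta_rot":[0,0,0]},{"gripper":1,"linear":[0,0,0],"delta_rot":[0,0,0]},{"gripper":1,"linear":[0,0,0],"delta_rot":[0,0,0]},{"gripper":1,"linear":[0,0,0],"delta_rot":[0,0,0]},{"gripper":1,"linear":[0,0,0],"delta_rot":[0,0,0]}])

```text
clock: 2.75
position: [0.6408, -0.2551, 0.0132]
ee_rot: [0.002, 0.994, 0.112, 0.002]
contact_force: [-1.5, -0.3, 6.9]
width: 0.0609
gripper_force: 64.1
```

```bash
python3 ring.py blue w2
python3 - <<'E'
from h import *
p=cv2.imread("pics/w2.png"); cv2.imwrite("pics/w2c.png",p)
E
```

```text
tcp [ 0.6408 -0.2551  0.0132] toolx [0.975 0.222 0.004] tooly [ 0.222 -0.975  0.005]
False [315. 322.] [183. 187.] ctr [ 643.9 -254.9] ax [62.8 70.6] d [0.003  0.0002]
True [315. 316.] [54. 79.] ctr [ 648.  -253.9] ax [20.3 27. ] d [0.0071 0.0013]
```

View pics/w2.png

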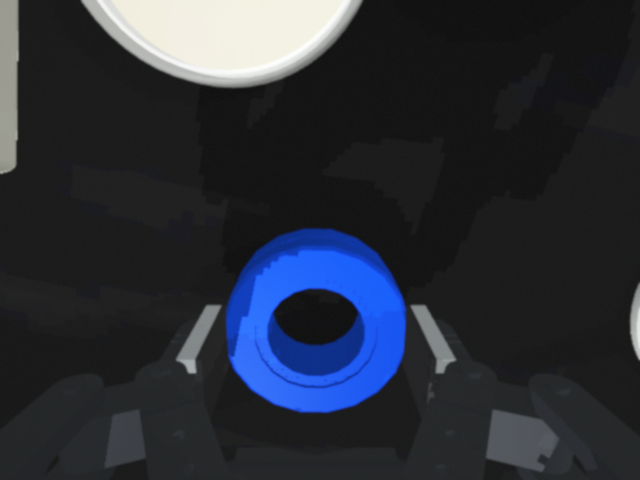

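Emit:
send_rows(increments=[{"gripper":1,"linear":[0,0,0.04],"delta_rot":[0,0,0]},{"gripper":1,"linear":[0,0,0.04],"delta_rot":[0,0,0]},{"gripper":1,"linear":[0,0,0.04],"delta_rot":[0,0,0]}])

```text
clock: 3.1
position: [0.6404, -0.2541, 0.0521]
ee_rot: [0.001, 0.994, 0.112, 0.002]
contact_force: [-0.4, -0.1, -0.8]
width: 0.0606
gripper_force: 65.6
```

```bash
python3 ring.py blue w3
python3 - <<'E'
from h import *
s=get_state();print(s["position"],s["contact_force"],s["width"],s["gripper_force"])
p=cv2.imread("pics/w3.png"); cv2.imwrite("pics/w3c.png",cv2.resize(p[200:440,160:480],(800,600),interpolation=cv2.INTER_CUBIC))
E
```

```text
tcp [ 0.6404 -0.2541  0.0521] toolx [0.975 0.222 0.004] tooly [ 0.222 -0.975  0.003]
False [315. 321.] [183. 187.] ctr [ 623.7 -258.5] ax [81.  90.9] d [-0.0168 -0.0044]
True [315. 316.] [55. 80.] ctr [ 628.8 -257.3] ax [26.3 35.1] d [-0.0116 -0.0032]
[ 0.63930428 -0.25358675  0.05054951] [-0.34583023  0.44509401 -2.14918919] 0.06072838788423075 65.59717655181885
```

View pics/w3c.png

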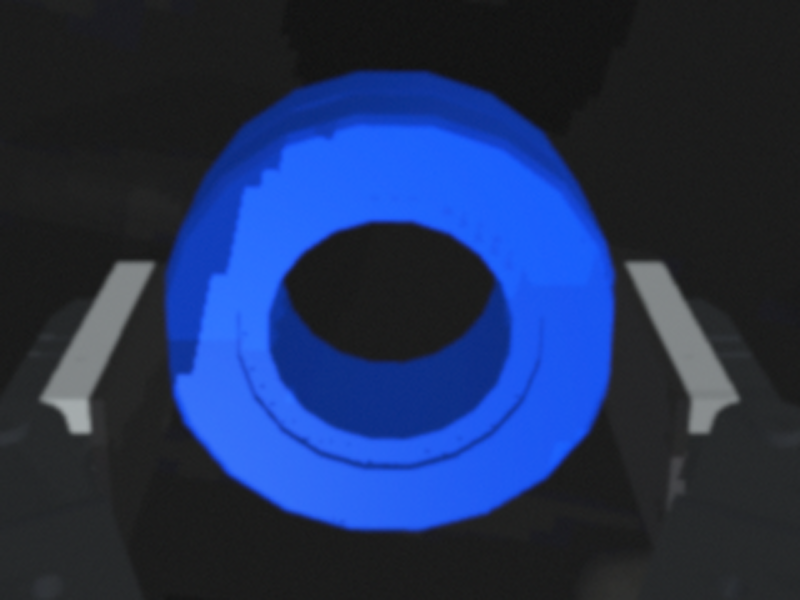

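The enlarged view shows the ring held, but the fingertips at crop (135,262) and (645,262) are nearly level with the ring's top face. By my rays the tips are about 9 mm behind the TCP and overlap the ring by only a few mm. I will put it back and grip about 9 mm lower.

Emit:
send_rows(increments=[{"gripper":1,"linear":[0,0,-0.039],"delta_rot":[0,0,0]},{"gripper":1,"linear":[0,0,-0.039],"delta_rot":[0,0,0]},{"gripper":-1,"linear":[0,0,-0.039],"delta_rot":[0,0,0]},{"gripper":-1,"linear":[0,0,-0.039],"delta_rot":[0,0,0]},{"gripper":-1,"linear":[0,0,-0.039],"delta_rot":[0,0,0]},{"gripper":-1,"linear":[0,0,-0.044],"delta_rot":[0,0,0]},{"gripper":-1,"linear":[0,0,-0.049],"delta_rot":[0,0,0]},{"gripper":-1,"linear":[0,0,-0.049],"delta_rot":[0,0,0]}])

```text
clock: 3.95
position: [0.6384, -0.253, -0.0005]
ee_rot: [-0.0, 0.994, 0.112, -0.001]
contact_force: [-0.7, -0.2, -0.9]
width: 0.0855
gripper_force: 0.0
```

Emit:
send_rows(increments=[{"gripper":1,"linear":[0,0,0],"delta_rot":[0,0,0]},{"gripper":1,"linear":[0,0,0],"delta_rot":[0,0,0]},{"gripper":1,"linear":[0,0,0],"delta_rot":[0,0,0]},{"gripper":1,"linear":[0,0,0],"delta_rot":[0,0,0]},{"gripper":1,"linear":[0,0,0],"delta_rot":[0,0,0]},{"gripper":1,"linear":[0,0,0],"delta_rot":[0,0,0]}])

```text
clock: 4.55
position: [0.6395, -0.2536, 0.0008]
ee_rot: [0.0, 0.994, 0.112, 0.0]
contact_force: [0.2, 0.1, 2.9]
width: 0.0617
gripper_force: 65.6
```

Emit:
send_rows(increments=[{"gripper":1,"linear":[0,0,0.05],"delta_rot":[0,0,0]},{"gripper":1,"linear":[0,0,0.05],"delta_rot":[0,0,0]},{"gripper":1,"linear":[0,0,0.05],"delta_rot":[0,0,0]}])

```text
clock: 4.85
position: [0.6396, -0.2536, 0.0513]
ee_rot: [0.001, 0.994, 0.112, 0.001]
contact_force: [0.1, -0.1, -0.8]
width: 0.0624
gripper_force: 66.3
```

```bash
python3 ring.py blue w4
python3 - <<'E'
from h import *
s=get_state();print(s["position"],s["contact_force"],s["width"],s["gripper_force"],s["qpos"])
p=cv2.imread("pics/w4.png"); cv2.imwrite("pics/w4c.png",cv2.resize(p[200:440,160:480],(800,600),interpolation=cv2.INTER_CUBIC))
E
```

```text
tcp [ 0.6396 -0.2536  0.0513] toolx [0.975 0.222 0.002] tooly [ 0.222 -0.975  0.002]
False [315. 345.] [199. 201.] ctr [ 611.  -260.7] ax [ 89.6 100.9] d [-0.0287 -0.007 ]
True [315. 339.] [54. 84.] ctr [ 617.2 -259.2] ax [26.8 37.5] d [-0.0224 -0.0056]
[ 0.6384948  -0.25304416  0.04992802] [-0.02085596 -0.16314968 -1.49275945] 0.06204279729911165 66.25511936377734 [-4.78480090e-01  5.71891599e-01  1.49007097e+00 -1.36064206e-04
  1.08056615e+00  8.68572260e-01]
```

View pics/w4c.png

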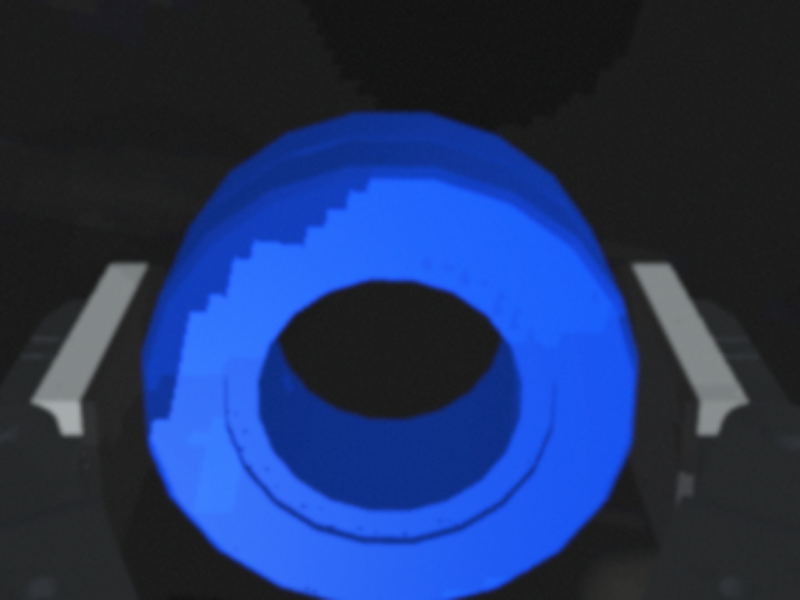

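The ring is now about 10 mm deeper between the pads, with top-face outline around crop (390,172)–(390,600), and squarely held. Next I carry it near the tube, tilt by 31.5°, and look at the mouth along its axis.

Emit:
send_rows(increments=[{"gripper":1,"linear":[-0.02,0,0.045],"delta_rot":[0,0,0]},{"gripper":1,"linear":[-0.05,0.02,0.08],"delta_rot":[0,0,0]},{"gripper":1,"linear":[-0.08,0.05,0.11],"delta_rot":[0,0,0]},{"gripper":1,"linear":[-0.154,0.366,0.131],"delta_rot":[0.122,-0.536,0]},{"gripper":1,"linear":[-0.154,0.366,0.131],"delta_rot":[0.122,-0.536,0]},{"gripper":1,"linear":[-0.154,0.366,0.131],"delta_rot":[0.122,-0.536,0]},{"gripper":1,"linear":[-0.154,0.366,0.131],"delta_rot":[0.122,-0.536,0]},{"gripper":1,"linear":[-0.154,0.366,0.131],"delta_rot":[0.122,-0.536,0]}])

```text
clock: 5.7
position: [0.4952, 0.0399, 0.1711]
ee_rot: [-0.032, 0.958, 0.105, 0.266]
contact_force: [0.4, -0.2, -1.8]
width: 0.0623
gripper_force: 66.3
```

Emit:
send_rows(increments=[{"gripper":1,"linear":[-0.01,0.0725,0.01],"delta_rot":[0,0,0]},{"gripper":1,"linear":[-0.01,0.0725,0.01],"delta_rot":[0,0,0]},{"gripper":1,"linear":[-0.01,0.0725,0.01],"delta_rot":[0,0,0]},{"gripper":1,"linear":[-0.01,0.0725,0.01],"delta_rot":[0,0,0]}])

```text
clock: 6.1
position: [0.4914, 0.1115, 0.1846]
ee_rot: [-0.031, 0.957, 0.109, 0.268]
contact_force: [-0.5, -0.6, -1.8]
width: 0.0618
gripper_force: 66.3
```

```bash
cat > tube.py <<'E'
from h import *
import sys
p,K,Rm,t,T,s=wrist(sys.argv[1]); print("tcp",T[:3,3].round(4),"toolx",T[:3,0].round(3),"tooly",T[:3,1].round(3),"toolz",T[:3,2].round(3))
f=np.radians(12.8);a=np.radians(31.5); zt=np.array([-np.sin(a)*np.cos(f),-np.sin(a)*np.sin(f),np.cos(a)])
print("axis err deg",np.degrees(np.arccos(-T[:3,2]@zt)))
for c,hole,e in conts(masks(p)["orange"]):
    print("hole" if hole else "outer",np.round(e[0],1),np.round(e[1],1),round(e[2]))
    # cast contour onto planes normal to axis, through M0 + k*zt; diameter tells the height
    for k in (-.01,-.005,0,.005,.01):
        P0=np.array([.583,.135,.113])+k*zt; pts=[]
        for u in c[::3,0]:
            o,d=ray(K,Rm,t,u); pts.append(o+d*((P0-o)@zt)/(d@zt))
        q=(np.array(pts)-T[:3,3])@T[:3,:3]  # tool coords
        el=cv2.fitEllipse((q[:,:2]*1000).astype(np.float32)); cc=np.array([el[0][0]/1000,el[0][1]/1000,q[:,2].mean()])
        print(k,"tool xy",np.round(el[0],1),"z",round(q[:,2].mean()*1000,1),"diam",np.round(el[1],1),"world",(T[:3,3]+T[:3,:3]@cc).round(4))
E
python3 tube.py w5
```

```text
tcp [0.4914 0.1115 0.1846] toolx [0.832 0.192 0.52 ] tooly [ 0.225 -0.974 -0.   ] toolz [ 0.507  0.117 -0.854]
axis err deg 0.1984806630615856
outer [315.2 164.6] [140.9 147.9] 4
-0.01 tool xy [42.1  0.2] z 120.3 diam [85.5 89.1] world [0.5875 0.1335 0.1038]
-0.005 tool xy [42.7  0.2] z 115.3 diam [83.9 87.4] world [0.5854 0.133  0.1083]
0 tool xy [43.4  0.2] z 110.3 diam [82.3 85.7] world [0.5834 0.1325 0.1129]
0.005 tool xy [44.   0.2] z 105.3 diam [80.7 84. ] world [0.5814 0.1321 0.1175]
0.01 tool xy [44.6  0.2] z 100.3 diam [79.  82.3] world [0.5794 0.1316 0.1221]
hole [313.2 163.4] [119.3 120.4] 177
-0.01 tool xy [43.6 -1.1] z 120.4 diam [72.3 72.3] world [0.5884 0.1349 0.1045]
-0.005 tool xy [44.1 -1. ] z 115.3 diam [70.9 71. ] world [0.5863 0.1344 0.1091]
0 tool xy [44.7 -1. ] z 110.3 diam [69.5 69.6] world [0.5843 0.1339 0.1136]
0.005 tool xy [45.3 -1. ] z 105.3 diam [68.2 68.2] world [0.5823 0.1334 0.1182]
0.01 tool xy [45.9 -0.9] z 100.3 diam [66.8 66.9] world [0.5802 0.1329 0.1228]
```

View pics/w5.png

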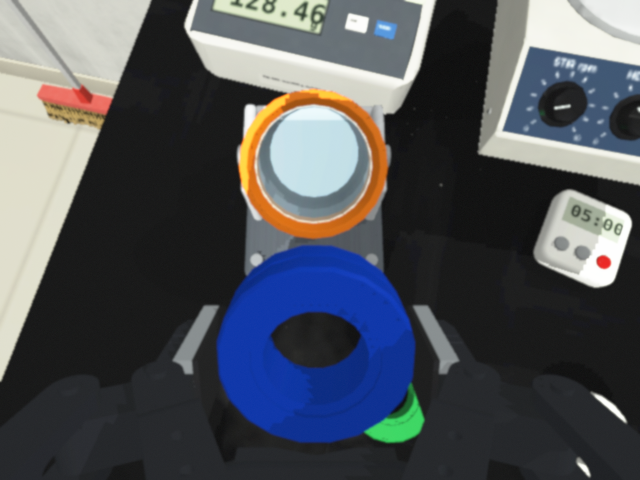

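The wrist view looks straight down the tube: collar at (314,164), mouth 44.5 mm ahead in tool x, about 108 mm along tool z. The ring centre sits at about -3 mm in tool x. Approaching to just above the mouth, in line.

Emit:
send_rows(increments=[{"gripper":1,"linear":[0.04,0.01,0.0],"delta_rot":[0,0,0]},{"gripper":1,"linear":[0.0876,0.0207,-0.0564],"delta_rot":[0,0,0]},{"gripper":1,"linear":[0.0876,0.0207,-0.0564],"delta_rot":[0,0,0]},{"gripper":1,"linear":[0.0876,0.0207,-0.0564],"delta_rot":[0,0,0]},{"gripper":1,"linear":[0.0876,0.0207,-0.0564],"delta_rot":[0,0,0]}])

```text
clock: 6.65
position: [0.5799, 0.1296, 0.1281]
ee_rot: [-0.03, 0.957, 0.106, 0.268]
contact_force: [-0.2, -0.6, -0.4]
width: 0.0618
gripper_force: 66.3
```

Run:
```python
from h import *
p,K,Rm,t,T,s=wrist("w6"); print(T[:3,3].round(4),s["contact_force"].round(1),s["moment"].round(2))
for col in("orange","blue"):
    for c,h,e in conts(masks(p)[col],150): print(col,h,np.round(e[0]),np.round(e[1]),cv2.boundingRect(c))
```

```text
[0.5799 0.1296 0.1281] [-0.2 -0.6 -0.4] [-0.13  0.33  0.01]
orange False [307. 324.] [207. 219.] (198, 207, 217, 106)
blue False [316. 346.] [198. 198.] (216, 246, 200, 198)
blue True [315. 339.] [57. 88.] (270, 311, 92, 58)
```

View pics/w6.png

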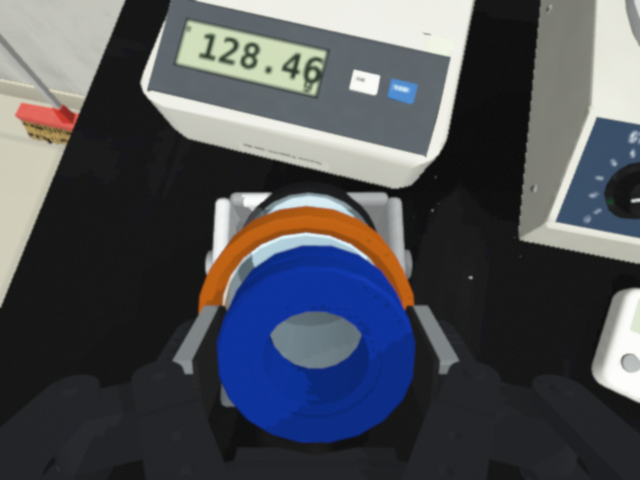

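The view shows the collar arc at v 207–310 around the ring (ring centre u = 316). The collar looks a few px left, so I check the offset numerically.

```bash
cat > mid.py <<'E'
from h import *
import sys
p=cv2.imread(sys.argv[1]); m=masks(p)["orange"]; b=masks(p)[sys.argv[2]]
for v in range(205,320,8):
    x=np.flatnonzero(m[v]); x=x[(x>150)&(x<480)]
    y=np.flatnonzero(b[v]); y=y[(y>150)&(y<480)]
    if len(x): print(v,x.min(),x.max(),(x.min()+x.max())/2, x.max()-x.min(), (y.min(),y.max(),(y.min()+y.max())/2) if len(y) else "")
E
python3 mid.py pics/w6.png blue; python3 -c "
from h import *
s=get_state();print(s['position'],R.from_quat(np.array(s['ee_rot'])[[1,2,3,0]]).as_matrix().round(3))"
```

```text
213 272 341 306.5 69 
221 251 361 306.0 110 
229 242 373 307.5 131 
237 233 381 307.0 148 
245 228 387 307.5 159 
253 222 393 307.5 171 (np.int64(277), np.int64(353), np.float64(315.0))
261 216 397 306.5 181 (np.int64(265), np.int64(367), np.float64(316.0))
269 210 402 306.0 192 (np.int64(252), np.int64(378), np.float64(315.0))
277 206 405 305.5 199 (np.int64(246), np.int64(385), np.float64(315.5))
285 203 409 306.0 206 (np.int64(241), np.int64(390), np.float64(315.5))
293 200 412 306.0 212 (np.int64(236), np.int64(396), np.float64(316.0))
301 199 413 306.0 214 (np.int64(232), np.int64(399), np.float64(315.5))
309 198 201 199.5 3 (np.int64(228), np.int64(403), np.float64(315.5))
[0.58003525 0.12985639 0.12924772] [[ 0.833  0.22   0.508]
 [ 0.188 -0.976  0.115]
 [ 0.521 -0.    -0.853]]
```

The collar is 9 px left of the ring, which is -3.5 mm in tool y because the arm fell short in y. In tool x it is about -1.5 mm. I correct, then insert in steps while watching the force.

Emit:
send_rows(increments=[{"gripper":1,"linear":[-0.002,0.0031,-0.0008],"delta_rot":[0,0,0]},{"gripper":1,"linear":[-0.002,0.0031,-0.0008],"delta_rot":[0,0,0]},{"gripper":1,"linear":[0.0,0.0036,-0.0042],"delta_rot":[0,0,0]},{"gripper":1,"linear":[0.002,0.0041,-0.0076],"delta_rot":[0,0,0]},{"gripper":1,"linear":[0.0041,0.0045,-0.011],"delta_rot":[0,0,0]},{"gripper":1,"linear":[0.0041,0.0045,-0.011],"delta_rot":[0,0,0]},{"gripper":1,"linear":[0.0041,0.0045,-0.011],"delta_rot":[0,0,0]}])

```text
clock: 7.4
position: [0.5844, 0.1358, 0.1183]
ee_rot: [-0.03, 0.957, 0.107, 0.269]
contact_force: [0.2, 0.5, -0.6]
width: 0.0624
gripper_force: 66.3
```

```bash
cat > ins.py <<'E'
from h import *
import sys
p,K,Rm,t,T,s=wrist(sys.argv[1]); print(T[:3,3].round(4),s["contact_force"].round(1),s["moment"].round(2),"F in tool",(T[:3,:3].T@s["contact_force"]).round(1))
E
python3 ins.py w7; python3 mid.py pics/w7.png blue
```

```text
[0.5844 0.1358 0.1183] [ 0.2  0.5 -0.6] [-0.06  0.32 -0.  ] F in tool [-0.1 -0.4  0.7]
213 313 326 319.5 13 
221 278 361 319.5 83 
229 260 380 320.0 120 
237 249 389 319.0 140 
245 241 398 319.5 157 
253 235 404 319.5 169 (np.int64(278), np.int64(353), np.float64(315.5))
261 229 410 319.5 181 (np.int64(265), np.int64(367), np.float64(316.0))
269 224 415 319.5 191 (np.int64(254), np.int64(379), np.float64(316.5))
277 219 421 320.0 202 (np.int64(247), np.int64(386), np.float64(316.5))
285 215 426 320.5 211 (np.int64(241), np.int64(391), np.float64(316.0))
293 210 429 319.5 219 (np.int64(236), np.int64(396), np.float64(316.0))
301 208 432 320.0 224 (np.int64(232), np.int64(399), np.float64(315.5))
309 430 434 432.0 4 (np.int64(228), np.int64(403), np.float64(315.5))
```

No contact yet. The collar is now +1.5 mm in tool y, so I trim and go 7 mm further in.

Emit:
send_rows(increments=[{"gripper":1,"linear":[-0.0009,-0.0017,-0.0008],"delta_rot":[0,0,0]},{"gripper":1,"linear":[-0.0009,-0.0017,-0.0008],"delta_rot":[0,0,0]},{"gripper":1,"linear":[0.0009,-0.0013,-0.0038],"delta_rot":[0,0,0]},{"gripper":1,"linear":[0.0027,-0.0009,-0.0068],"delta_rot":[0,0,0]},{"gripper":1,"linear":[0.0027,-0.0009,-0.0068],"delta_rot":[0,0,0]},{"gripper":1,"linear":[0.0027,-0.0009,-0.0068],"delta_rot":[0,0,0]}])

```text
clock: 8.05
position: [0.5862, 0.1345, 0.1141]
ee_rot: [-0.03, 0.956, 0.108, 0.271]
contact_force: [-18.1, -7.4, 21.4]
width: 0.0623
gripper_force: 88.5
```

```bash
python3 ins.py w8; python3 mid.py pics/w8.png blue
```

```text
[0.5862 0.1345 0.1141] [-18.1  -7.4  21.4] [-0.9   0.81 -0.47] F in tool [ -5.3   3.2 -28.3]
213 308 322 315.0 14 
221 273 357 315.0 84 
229 253 377 315.0 124 
237 244 386 315.0 142 
245 235 395 315.0 160 
253 229 401 315.0 172 (np.int64(279), np.int64(351), np.float64(315.0))
261 223 407 315.0 184 (np.int64(265), np.int64(366), np.float64(315.5))
269 217 412 314.5 195 (np.int64(253), np.int64(378), np.float64(315.5))
277 212 418 315.0 206 (np.int64(246), np.int64(385), np.float64(315.5))
285 207 423 315.0 216 (np.int64(241), np.int64(390), np.float64(315.5))
293 203 426 314.5 223 (np.int64(236), np.int64(395), np.float64(315.5))
301 200 429 314.5 229 (np.int64(232), np.int64(399), np.float64(315.5))
309 197 432 314.5 235 (np.int64(229), np.int64(402), np.float64(315.5))
```

Contact is 28 N along the axis, with a small push toward -x. y is centred (315 against 315.5), so the ring is probably riding on the +x side of the funnel. I back off, shift -1.5 mm in tool x and retry.

Emit:
send_rows(increments=[{"gripper":1,"linear":[-0.0038,-0.0009,0.0035],"delta_rot":[0,0,0]},{"gripper":1,"linear":[-0.0038,-0.0009,0.0035],"delta_rot":[0,0,0]},{"gripper":1,"linear":[-0.0038,-0.0009,0.0035],"delta_rot":[0,0,0]}])

```text
clock: 8.4
position: [0.5835, 0.134, 0.1152]
ee_rot: [-0.03, 0.956, 0.107, 0.27]
contact_force: [0.7, -0.2, -0.5]
width: 0.0626
gripper_force: 66.3
```

Emit:
send_rows(increments=[{"gripper":1,"linear":[0.001,0.0002,-0.0017],"delta_rot":[0,0,0]},{"gripper":1,"linear":[0.0015,0.0003,-0.0026],"delta_rot":[0,0,0]},{"gripper":1,"linear":[0.0015,0.0003,-0.0026],"delta_rot":[0,0,0]}])

```text
clock: 8.7
position: [0.5847, 0.1341, 0.1134]
ee_rot: [-0.03, 0.956, 0.108, 0.27]
contact_force: [-9.4, -3.5, 12.1]
width: 0.0623
gripper_force: 79.3
```

```bash
python3 ins.py w9; python3 mid.py pics/w9.png blue|tail -3
```

```text
[0.5847 0.1341 0.1134] [-9.4 -3.5 12.1] [-0.48  0.53 -0.29] F in tool [ -2.1   1.4 -15.5]
293 201 428 314.5 227 (np.int64(236), np.int64(396), np.float64(316.0))
301 198 431 314.5 233 (np.int64(232), np.int64(399), np.float64(315.5))
309 196 433 314.5 237 (np.int64(229), np.int64(403), np.float64(316.0))
```

The contact depth did not change with the x shift and the pad force rose. That means the fingertips are resting on the collar, so the ring is already about 10+ mm inside. I back off slightly, let go and retreat along the axis.

Emit:
send_rows(increments=[{"gripper":1,"linear":[-0.0013,-0.0003,0.0021],"delta_rot":[0,0,0]},{"gripper":1,"linear":[-0.0013,-0.0003,0.0021],"delta_rot":[0,0,0]},{"gripper":-1,"linear":[-0.0013,-0.0003,0.0021],"delta_rot":[0,0,0]},{"gripper":-1,"linear":[-0.0013,-0.0003,0.0021],"delta_rot":[0,0,0]},{"gripper":-1,"linear":[-0.0013,-0.0003,0.0021],"delta_rot":[0,0,0]},{"gripper":-1,"linear":[-0.0013,-0.0003,0.0021],"delta_rot":[0,0,0]},{"gripper":-1,"linear":[-0.0013,-0.0003,0.0021],"delta_rot":[0,0,0]}])

```text
clock: 9.45
position: [0.5836, 0.134, 0.1148]
ee_rot: [-0.03, 0.956, 0.107, 0.27]
contact_force: [-0.3, 0.4, 0.6]
width: 0.0855
gripper_force: 0.0
```

```bash
python3 ins.py w10; python3 -c "
from h import *
p=cv2.imread('pics/w10.png')
for col in('orange','blue'):
    for c,h,e in conts(masks(p)[col],150): print(col,h,np.round(e[0]),np.round(e[1]),cv2.boundingRect(c))"
```

```text
[0.5836 0.134  0.1148] [-0.3  0.4  0.6] [-0.04  0.21 -0.01] F in tool [ 0.2 -0.5 -0.6]
orange False [315. 323.] [214. 220.] (197, 207, 237, 221)
blue False [315. 333.] [186. 189.] (222, 239, 186, 191)
blue True [315. 326.] [88. 91.] (271, 281, 89, 91)
```

The blue hole now looks round (89 x 91 px), so the ring is facing the camera, about 30° off the tube axis. It has tipped level in the mouth instead of going in. I retreat straight back along the axis and measure it.

Emit:
send_rows(increments=[{"gripper":-1,"linear":[-0.015,-0.0035,0.0256],"delta_rot":[0,0,0]},{"gripper":-1,"linear":[-0.036,-0.0082,0.0597],"delta_rot":[0,0,0]},{"gripper":-1,"linear":[-0.061,-0.0139,0.1024],"delta_rot":[0,0,0]},{"gripper":-1,"linear":[-0.061,-0.0139,0.1024],"delta_rot":[0,0,0]},{"gripper":-1,"linear":[-0.061,-0.0139,0.1024],"delta_rot":[0,0,0]}])

```text
clock: 10.0
position: [0.5227, 0.12, 0.2191]
ee_rot: [-0.03, 0.956, 0.107, 0.271]
contact_force: [-0.2, 0.4, -0.5]
width: 0.0852
gripper_force: 0.0
```

```bash
cat > where.py <<'E'
from h import *
import sys
cols=sys.argv[2:]
p,K,Rm,t,T,s=wrist(sys.argv[1]); v={"wrist":(p,K,Rm,t)}; v["top"]=cam("top"); v["scene"]=cam("scene")
print("tcp",T[:3,3].round(4),"F",s["contact_force"].round(1))
for col in cols:
    rays={}
    for n,(p,K,Rm,t) in v.items():
        cv2.imwrite(f"pics/{sys.argv[1]}_{n}.png",p)
        cs=conts(masks(p)[col],60)
        if n!="wrist": # near the tube only
            cs=[c for c in cs if (180<c[2][0][0]<250 and 160<c[2][0][1]<240 if n=="top" else 150<c[2][0][0]<225 and 230<c[2][0][1]<310)]
        for c,h,e in cs:
            print(col,n,"hole" if h else "outer",np.round(e[0],1),np.round(e[1],1),round(e[2]),cv2.boundingRect(c))
            rays.setdefault(h,{})[n]=ray(K,Rm,t,e[0])
    for h,r in rays.items():
        if len(r)>1:
            x=tri(list(r.values())); print(col,"hole" if h else "outer",list(r),x.round(4),[round(float(np.linalg.norm(np.cross(x-o,d))),4) for o,d in r.values()])
E
python3 where.py w11 blue orange
```

```text
tcp [0.5227 0.12   0.2191] F [-0.2  0.4 -0.5]
blue wrist outer [314.7 236.6] [101.3 101.8] 83 (264, 186, 103, 102)
blue wrist hole [314.8 238.6] [50.5 53.1] 85 (288, 213, 55, 52)
blue top outer [212.9 201.8] [24.3 25.8] 83 (200, 190, 27, 25)
blue top hole [213.1 201.2] [14.2 15.6] 175 (206, 193, 15, 17)
blue scene outer [185.2 257.9] [28.3 33.4] 94 (169, 244, 33, 29)
blue outer ['wrist', 'top', 'scene'] [0.5812 0.1339 0.1169] [0.002, 0.002, 0.0006]
blue hole ['wrist', 'top'] [0.5805 0.1328 0.1209] [0.0006, 0.0006]
orange wrist outer [315.5 235.2] [130.6 132.2] 54 (247, 169, 136, 132)
orange wrist hole [314.8 235.6] [107.4 108.5] 80 (260, 182, 110, 109)
orange wrist outer [ 89.1 129.6] [ 2.9 87.9] 102 (47, 119, 84, 20)
orange top outer [212.9 200.8] [32.2 36.4] 89 (194, 184, 38, 34)
orange top hole [213.1 201.3] [29.4 30.9] 91 (198, 187, 32, 30)
orange scene outer [184.6 259.2] [37.6 42. ] 101 (162, 239, 46, 41)
orange outer ['wrist', 'top', 'scene'] [0.5601 0.1676 0.1869] [0.0707, 0.0486, 0.0476]
orange hole ['wrist', 'top'] [0.58   0.1321 0.1282] [0.0013, 0.0013]
```

The ring sits cocked by about 15° in the mouth, centre (0.581, 0.134, 0.117), more level than the mouth, with its robot-side edge proud. The fingertips had met the collar before the ring was deep enough, so later rings need a higher grip. First I try to seat this one by pressing its proud side gently along the axis with shut fingers.

Emit:
send_rows(increments=[{"gripper":1,"linear":[-0.0183,-0.0042,-0.0114],"delta_rot":[0,0,0]},{"gripper":1,"linear":[-0.0183,-0.0042,-0.0114],"delta_rot":[0,0,0]},{"gripper":1,"linear":[-0.0183,-0.0042,-0.0114],"delta_rot":[0,0,0]},{"gripper":1,"linear":[0,0,-0.042],"delta_rot":[0,0,0]},{"gripper":1,"linear":[0.0158,0.0036,-0.0689],"delta_rot":[0,0,0]},{"gripper":1,"linear":[0.0268,0.0061,-0.0874],"delta_rot":[0,0,0]},{"gripper":1,"linear":[0.0268,0.0061,-0.0874],"delta_rot":[0,0,0]},{"gripper":1,"linear":[0.0268,0.0061,-0.0874],"delta_rot":[0,0,0]}])

```text
clock: 10.95
position: [0.55, 0.1263, 0.1297]
ee_rot: [-0.03, 0.957, 0.107, 0.269]
contact_force: [0.2, -0.1, -0.1]
width: -0.0001
gripper_force: 0.0
```

Emit:
send_rows(increments=[{"gripper":1,"linear":[0.0025,0.0006,-0.0043],"delta_rot":[0,0,0]},{"gripper":1,"linear":[0.005,0.0012,-0.0085],"delta_rot":[0,0,0]},{"gripper":1,"linear":[0.0076,0.0017,-0.0128],"delta_rot":[0,0,0]},{"gripper":1,"linear":[0.0076,0.0017,-0.0128],"delta_rot":[0,0,0]}])

```text
clock: 11.35
position: [0.5571, 0.1279, 0.117]
ee_rot: [-0.03, 0.956, 0.107, 0.27]
contact_force: [0.2, -0.7, -0.4]
width: -0.0005
gripper_force: 0.0
```

```bash
python3 where.py w12 blue
```

```text
tcp [0.5571 0.1279 0.117 ] F [ 0.2 -0.7 -0.4]
blue wrist outer [314.4 223. ] [111.5 124.3] 91 (252, 169, 125, 112)
blue wrist hole [314.6 215.5] [53.7 62.2] 94 (283, 189, 64, 55)
blue top outer [213.7 197.2] [11.1 21.7] 98 (203, 191, 23, 13)
blue scene outer [181.2 266.9] [ 8.5 22. ] 110 (170, 261, 23, 12)
blue outer ['wrist', 'top', 'scene'] [0.5979 0.1379 0.09  ] [0.005, 0.0047, 0.001]
```

The ring moved without any contact force and now looks deeper (124 px at close range). I retreat and measure again.

Emit:
send_rows(increments=[{"gripper":1,"linear":[-0.0254,-0.0058,0.0427],"delta_rot":[0,0,0]},{"gripper":-1,"linear":[-0.0507,-0.0116,0.0854],"delta_rot":[0,0,0]},{"gripper":-1,"linear":[-0.0507,-0.0116,0.0854],"delta_rot":[0,0,0]},{"gripper":-1,"linear":[-0.0507,-0.0116,0.0854],"delta_rot":[0,0,0]}])

```text
clock: 11.9
position: [0.5065, 0.1162, 0.2043]
ee_rot: [-0.03, 0.956, 0.107, 0.272]
contact_force: [-0.9, -0.1, -0.5]
width: 0.0432
gripper_force: 0.0
```

```bash
python3 where.py w13 blue orange
```

```text
tcp [0.5065 0.1162 0.2043] F [-0.9 -0.1 -0.5]
blue wrist outer [314.5 190.9] [81.9 85.1] 93 (272, 150, 86, 83)
blue wrist hole [314.5 187.6] [41.  45.1] 90 (292, 167, 46, 42)
blue top outer [213.7 197.1] [11.  21.6] 98 (203, 191, 23, 13)
blue scene outer [181.2 266.9] [ 8.6 21.9] 111 (171, 261, 22, 12)
blue outer ['wrist', 'top', 'scene'] [0.5972 0.1377 0.0907] [0.0042, 0.0039, 0.0014]
orange wrist outer [316.7 204.1] [132.2 135.9] 18 (250, 133, 136, 139)
orange wrist hole [314.8 202. ] [110.9 112.4] 89 (258, 146, 114, 113)
orange wrist outer [ 81.9 120.7] [ 2.7 77.6] 102 (45, 111, 76, 19)
orange top outer [212.9 200.7] [32.8 36.2] 88 (194, 184, 38, 34)
orange top hole [213.4 200.5] [27.3 30.5] 94 (198, 187, 32, 28)
orange scene outer [184.2 259.5] [39.7 45. ] 106 (162, 239, 46, 42)
orange scene hole [184.5 259.3] [30.2 37.8] 112 (166, 243, 38, 33)
orange outer ['wrist', 'top', 'scene'] [0.5546 0.167  0.1832] [0.0635, 0.0497, 0.0415]
orange hole ['wrist', 'top', 'scene'] [0.5846 0.1341 0.1122] [0.0015, 0.0019, 0.0008]
```

The blue ring is 85 x 82 px (325 mm away against 273 mm for the collar), so its top is about 57 mm below the lip and flat. It is seated on the floor. Next, the white ring at (0.465, -0.087).

Emit:
send_rows(increments=[{"gripper":-1,"linear":[-0.01,-0.05,0],"delta_rot":[-0.122,0.536,0]},{"gripper":-1,"linear":[-0.0405,-0.204,-0.084],"delta_rot":[-0.122,0.536,0]},{"gripper":-1,"linear":[-0.0405,-0.204,-0.084],"delta_rot":[-0.122,0.536,0]},{"gripper":-1,"linear":[-0.0405,-0.204,-0.084],"delta_rot":[-0.122,0.536,0]},{"gripper":-1,"linear":[-0.0405,-0.204,-0.084],"delta_rot":[-0.122,0.536,0]},{"gripper":-1,"linear":[-0.0405,-0.204,-0.084],"delta_rot":[-0.122,0.536,0]},{"gripper":-1,"linear":[-0.0405,-0.204,-0.084],"delta_rot":[-0.122,0.536,0]}])

```text
clock: 12.75
position: [0.4651, -0.0875, 0.1167]
ee_rot: [-0.001, 0.994, 0.111, -0.002]
contact_force: [-0.8, 1.1, -0.2]
width: 0.0856
gripper_force: 0.0
```

```bash
python3 ring.py white w14
```

```text
tcp [ 0.4651 -0.0875  0.1167] toolx [ 0.975  0.22  -0.003] tooly [ 0.22  -0.975 -0.003]
False [348. 440.] [ 37. 215.] ctr [ 337.9 -139.6] ax [ 29.5 145.2] d [-0.1273 -0.052 ]
False [ 41. 382.] [ 43. 105.] ctr [337.3  62.7] ax [32.4 65.5] d [-0.1278  0.1503]
False [235. 364.] [ 23. 122.] ctr [378.6 -55.7] ax [16.5 76.2] d [-0.0866  0.0318]
False [567. 262.] [108. 125.] ctr [ 486.6 -232.3] ax [64.  75.6] d [ 0.0214 -0.1448]
True [563. 262.] [29. 49.] ctr [ 487.5 -230. ] ax [18.6 27.3] d [ 0.0223 -0.1424]
False [312. 237.] [111. 112.] ctr [468.5 -85. ] ax [63.3 66.5] d [0.0034 0.0026]
True [313. 235.] [45. 54.] ctr [470.9 -84.6] ax [26.5 31. ] d [0.0057 0.0029]
False [367.  15.] [ 39. 103.] ctr [587.5 -86.1] ax [17.2 51.3] d [0.1223 0.0014]
```

Emit:
send_rows(increments=[{"gripper":-1,"linear":[-0.0005,0.0015,-0.05],"delta_rot":[0,0,0]},{"gripper":-1,"linear":[-0.0005,0.0015,-0.09],"delta_rot":[0,0,0]},{"gripper":-1,"linear":[-0.0005,0.0015,-0.112],"delta_rot":[0,0,0]},{"gripper":-1,"linear":[-0.0005,0.0015,-0.112],"delta_rot":[0,0,0]},{"gripper":-1,"linear":[-0.0005,0.0015,-0.112],"delta_rot":[0,0,0]}])

```text
clock: 13.3
position: [0.4659, -0.0855, 0.0072]
ee_rot: [0.0, 0.994, 0.112, 0.001]
contact_force: [0.4, 0.2, 0.2]
width: 0.085
gripper_force: 0.0
```

Emit:
send_rows(increments=[{"gripper":1,"linear":[0,0,0],"delta_rot":[0,0,0]},{"gripper":1,"linear":[0,0,0],"delta_rot":[0,0,0]},{"gripper":1,"linear":[0,0,0],"delta_rot":[0,0,0]},{"gripper":1,"linear":[0,0,0],"delta_rot":[0,0,0]},{"gripper":1,"linear":[0,0,0],"delta_rot":[0,0,0]},{"gripper":1,"linear":[0,0,0],"delta_rot":[0,0,0]}])

```text
clock: 13.9
position: [0.4668, -0.0864, 0.0085]
ee_rot: [0.001, 0.994, 0.112, 0.002]
contact_force: [-0.1, 1.4, 5.5]
width: 0.0612
gripper_force: 64.2
```

Emit:
send_rows(increments=[{"gripper":1,"linear":[0,0,0.05],"delta_rot":[0,0,0]},{"gripper":1,"linear":[0,0,0.05],"delta_rot":[0,0,0]},{"gripper":1,"linear":[0,0,0.05],"delta_rot":[0,0,0]}])

```text
clock: 14.2
position: [0.4667, -0.0867, 0.0585]
ee_rot: [0.001, 0.994, 0.112, 0.002]
contact_force: [-0.3, 0.1, -1.4]
width: 0.0613
gripper_force: 66.7
```

```bash
cat > held.py <<'E'
from h import *
import sys
p,K,Rm,t,T,s=wrist(sys.argv[1]); print("tcp",T[:3,3].round(4),"F",s["contact_force"].round(1),"w",round(s["width"],4),s["gripper_force"])
for c,h,e in conts(masks(p)[sys.argv[2]],300):
    b=cv2.boundingRect(c)
    if 250<e[0][0]<380 and 280<e[0][1]<420:
        print("hole" if h else "outer",np.round(e[0],1),np.round(e[1],1),b, "ring top tool z (x=0):",round((64*431.9/b[2]-.2868*74)/.958-144.2,1) if not h else "")
E
python3 held.py w15 white; python3 -c "
from h import *
p=cv2.imread('pics/w4.png')
for c,h,e in conts(masks(p)['blue'],300): print('blue ref', h,np.round(e[0],1),np.round(e[1],1),cv2.boundingRect(c))
p=cv2.imread('pics/w3.png')
for c,h,e in conts(masks(p)['blue'],300): print('blue first', h,np.round(e[0],1),np.round(e[1],1),cv2.boundingRect(c))"
```

```text
tcp [ 0.4667 -0.0867  0.0585] F [-0.3  0.1 -1.4] w 0.0613 66.70647058810573
outer [315.7 328.2] [186.7 189. ] (223, 232, 187, 190) ring top tool z (x=0): -12.1
hole [315.5 322.7] [57.8 85.3] (271, 294, 90, 59) ring top tool z (x=0): 
blue ref False [315.5 345.2] [199.1 200.7] (216, 244, 200, 200)
blue ref True [315.4 339.3] [53.9 84.3] (271, 312, 90, 56)
blue first False [315.5 321.3] [182.7 186.7] (225, 227, 182, 187)
blue first True [315.4 316.1] [54.5 79.9] (274, 289, 84, 56)
```

The white ring is held with its bottom about 10 mm below the TCP, which leaves more of it below the fingertips. Carrying it to the mouth via a point on the axis.

Emit:
send_rows(increments=[{"gripper":1,"linear":[0,0,0.05],"delta_rot":[0,0,0]},{"gripper":1,"linear":[0.02,0.04,0.08],"delta_rot":[0,0,0]},{"gripper":1,"linear":[0.0826,0.2127,0.1119],"delta_rot":[0.122,-0.536,0]},{"gripper":1,"linear":[0.0826,0.2127,0.1119],"delta_rot":[0.122,-0.536,0]},{"gripper":1,"linear":[0.0826,0.2127,0.1119],"delta_rot":[0.122,-0.536,0]},{"gripper":1,"linear":[0.0826,0.2127,0.1119],"delta_rot":[0.122,-0.536,0]},{"gripper":1,"linear":[0.0826,0.2127,0.1119],"delta_rot":[0.122,-0.536,0]},{"gripper":1,"linear":[0.0826,0.2127,0.1119],"delta_rot":[0.122,-0.536,0]}])

```text
clock: 15.05
position: [0.5462, 0.1272, 0.167]
ee_rot: [-0.03, 0.957, 0.109, 0.268]
contact_force: [0.1, 0.3, -0.4]
width: 0.0612
gripper_force: 66.7
```

Emit:
send_rows(increments=[{"gripper":1,"linear":[0.0203,0.0046,-0.0342],"delta_rot":[0,0,0]},{"gripper":1,"linear":[0.0203,0.0046,-0.0342],"delta_rot":[0,0,0]},{"gripper":1,"linear":[0.0203,0.0046,-0.0342],"delta_rot":[0,0,0]},{"gripper":1,"linear":[0.0203,0.0046,-0.0342],"delta_rot":[0,0,0]}])

```text
clock: 15.45
position: [0.5685, 0.1302, 0.1346]
ee_rot: [-0.03, 0.957, 0.107, 0.27]
contact_force: [0.2, 0.3, 0.4]
width: 0.0614
gripper_force: 66.7
```

```bash
python3 ins.py w16; python3 held.py w17 white; python3 mid.py pics/w16.png white; python3 -c "
from h import *
s=get_state();print(R.from_quat(np.array(s['ee_rot'])[[1,2,3,0]]).as_matrix().round(3).tolist())"
```

```text
[0.5685 0.1302 0.1346] [0.2 0.3 0.4] [-0.04  0.35  0.03] F in tool [ 0.4 -0.2 -0.2]
tcp [0.5686 0.1303 0.1351] F [ 0.5  0.  -0.7] w 0.0613 66.68303237180226
outer [315.1 319. ] [186.3 211.2] (222, 211, 187, 210) ring top tool z (x=0): -12.1
hole [313.6 301.4] [16.7 55.7] (289, 293, 55, 21) ring top tool z (x=0): 
205 257 372 314.5 115 (np.int64(224), np.int64(404), np.float64(314.0))
213 247 381 314.0 134 (np.int64(223), np.int64(404), np.float64(313.5))
221 241 388 314.5 147 (np.int64(223), np.int64(405), np.float64(314.0))
229 235 394 314.5 159 (np.int64(223), np.int64(405), np.float64(314.0))
237 230 399 314.5 169 (np.int64(218), np.int64(411), np.float64(314.5))
245 224 405 314.5 181 (np.int64(215), np.int64(412), np.float64(313.5))
253 221 408 314.5 187 (np.int64(215), np.int64(412), np.float64(313.5))
261 216 412 314.0 196 (np.int64(240), np.int64(389), np.float64(314.5))
269 213 415 314.0 202 (np.int64(236), np.int64(392), np.float64(314.0))
277 212 416 314.0 204 (np.int64(235), np.int64(393), np.float64(314.0))
285 212 416 314.0 204 (np.int64(235), np.int64(395), np.float64(315.0))
293 211 417 314.0 206 (np.int64(232), np.int64(399), np.float64(315.5))
301 212 416 314.0 204 (np.int64(229), np.int64(403), np.float64(316.0))
[[0.831, 0.221, 0.511], [0.189, -0.975, 0.115], [0.524, 0.0, -0.852]]
```

Aligned to within about 1 mm: collar u = 314 against ring 316, and +1.5 mm in tool x. The lip is about 10 mm beyond the ring's lower face. Inserting 19.5 mm.

Emit:
send_rows(increments=[{"gripper":1,"linear":[0.0011,0.0009,0.0008],"delta_rot":[0,0,0]},{"gripper":1,"linear":[0.0037,0.0014,-0.0034],"delta_rot":[0,0,0]},{"gripper":1,"linear":[0.0062,0.002,-0.0076],"delta_rot":[0,0,0]},{"gripper":1,"linear":[0.0087,0.0026,-0.0118],"delta_rot":[0,0,0]},{"gripper":1,"linear":[0.0111,0.0031,-0.0158],"delta_rot":[0,0,0]},{"gripper":1,"linear":[0.0111,0.0031,-0.0158],"delta_rot":[0,0,0]},{"gripper":1,"linear":[0.0111,0.0031,-0.0158],"delta_rot":[0,0,0]}])

```text
clock: 16.25
position: [0.5792, 0.1342, 0.1179]
ee_rot: [-0.03, 0.957, 0.108, 0.269]
contact_force: [-0.2, 0.1, -1.3]
width: 0.0612
gripper_force: 66.7
```

```bash
python3 ins.py w18; python3 held.py w18b white; python3 mid.py pics/w18.png white
```

```text
[0.5792 0.1342 0.1179] [-0.2  0.1 -1.3] [-0.07  0.28 -0.  ] F in tool [-0.8 -0.2  1.1]
tcp [0.5792 0.1342 0.1182] F [-0.9 -0.3 -0.3] w 0.0614 66.69171689485665
outer [314.7 325.8] [186.7 203. ] (222, 226, 187, 195) ring top tool z (x=0): -12.1
hole [316.7 309.9] [32.7 75.3] (276, 293, 81, 36) ring top tool z (x=0): 
hole [312.9 309.5] [159. 175.] (254, 226, 133, 37) ring top tool z (x=0): 
205 282 356 319.0 74 (np.int64(220), np.int64(415), np.float64(317.5))
213 261 376 318.5 115 (np.int64(219), np.int64(415), np.float64(317.0))
221 251 385 318.0 134 (np.int64(219), np.int64(416), np.float64(317.5))
229 242 395 318.5 153 (np.int64(218), np.int64(416), np.float64(317.0))
237 236 401 318.5 165 (np.int64(218), np.int64(417), np.float64(317.5))
245 230 407 318.5 177 (np.int64(217), np.int64(417), np.float64(317.0))
253 225 413 319.0 188 (np.int64(211), np.int64(424), np.float64(317.5))
261 219 418 318.5 199 (np.int64(210), np.int64(424), np.float64(317.0))
269 215 423 319.0 208 (np.int64(210), np.int64(397), np.float64(303.5))
277 210 427 318.5 217 (np.int64(236), np.int64(400), np.float64(318.0))
285 207 430 318.5 223 (np.int64(233), np.int64(403), np.float64(318.0))
293 205 432 318.5 227 (np.int64(231), np.int64(406), np.float64(318.5))
301 204 433 318.5 229 (np.int64(229), np.int64(406), np.float64(317.5))
309 429 433 431.0 4 (np.int64(204), np.int64(427), np.float64(315.5))
```

No contact, the lip is level with the TCP, and the ring's lower face is about 10 mm inside. Releasing.

Emit:
send_rows(increments=[{"gripper":-1,"linear":[0,0,0],"delta_rot":[0,0,0]},{"gripper":-1,"linear":[0,0,0],"delta_rot":[0,0,0]},{"gripper":-1,"linear":[0,0,0],"delta_rot":[0,0,0]},{"gripper":-1,"linear":[0,0,0],"delta_rot":[0,0,0]},{"gripper":-1,"linear":[-0.0203,-0.0046,0.0342],"delta_rot":[0,0,0]},{"gripper":-1,"linear":[-0.0508,-0.0116,0.0854],"delta_rot":[0,0,0]},{"gripper":-1,"linear":[-0.0508,-0.0116,0.0854],"delta_rot":[0,0,0]},{"gripper":-1,"linear":[-0.0508,-0.0116,0.0854],"delta_rot":[0,0,0]}])

```text
clock: 17.15
position: [0.529, 0.1225, 0.2064]
ee_rot: [-0.03, 0.956, 0.107, 0.272]
contact_force: [1.6, 0.3, 0.7]
width: 0.0851
gripper_force: 0.0
```

```bash
cat > deep.py <<'E'
from h import *
import sys
p,K,Rm,t,T,s=wrist(sys.argv[1]); print("tcp",T[:3,3].round(4))
cs=[c for c in conts(masks(p)["orange"],2000) if 250<c[2][0][0]<380]
for c,h,e in cs: print("orange","hole" if h else "outer",np.round(e[0],1),np.round(e[1],1))
hole=[c for c in cs if c[1]][0]; M=np.zeros(p.shape[:2],np.uint8); cv2.drawContours(M,[hole[0]],-1,1,-1)
# white / blue / grey within the mouth: row and column profile through its centre
u,v=[int(round(x)) for x in hole[2][0]]
print("col at u:",[(y,*p[y,u].tolist()) for y in range(v-60,v+60,6)])
for dv in (0,-10): print("row v%+d:"%dv,[(x,*p[v+dv,x].tolist()) for x in range(u-60,u+61,6)])
g=cv2.cvtColor(p,cv2.COLOR_BGR2GRAY); hsv=cv2.cvtColor(p,cv2.COLOR_BGR2HSV)
for name,m in (("blue",masks(p)["blue"]),("bright",(hsv[...,1]<40)&(hsv[...,2]>200)),("mid",(hsv[...,1]<40)&(hsv[...,2]>120))):
    for c,h,e in conts((m&(M>0)),120): print(name,"hole" if h else "outer",np.round(e[0],1),np.round(e[1],1),cv2.boundingRect(c))
E
python3 deep.py w19
```

```text
tcp [0.529  0.1225 0.2064]
orange outer [317.2 240.3] [137.9 139.2]
orange hole [316.6 239.5] [109.9 114.3]
col at u: [(180, 22, 96, 187), (186, 171, 182, 193), (192, 162, 170, 168), (198, 161, 169, 167), (204, 162, 169, 167), (210, 219, 206, 178), (216, 218, 206, 177), (222, 219, 207, 178), (228, 218, 207, 178), (234, 217, 204, 176), (240, 120, 40, 10), (246, 140, 136, 132), (252, 141, 149, 148), (258, 160, 168, 166), (264, 160, 168, 167), (270, 160, 168, 166), (276, 132, 128, 112), (282, 130, 124, 107), (288, 110, 133, 153), (294, 117, 148, 207)]
row v+0: [(257, 22, 113, 221), (263, 145, 160, 171), (269, 134, 128, 111), (275, 184, 193, 192), (281, 183, 193, 191), (287, 159, 167, 165), (293, 149, 156, 155), (299, 139, 142, 139), (305, 120, 44, 19), (311, 119, 39, 8), (317, 120, 40, 10), (323, 121, 41, 12), (329, 125, 72, 60), (335, 139, 145, 144), (341, 160, 167, 166), (347, 160, 168, 166), (353, 159, 167, 166), (359, 158, 166, 164), (365, 147, 141, 125), (371, 171, 183, 190), (377, 18, 79, 152)]
row v-10: [(257, 22, 118, 226), (263, 177, 192, 200), (269, 132, 133, 125), (275, 161, 168, 167), (281, 159, 168, 167), (287, 160, 168, 166), (293, 134, 128, 125), (299, 132, 77, 57), (305, 218, 206, 177), (311, 218, 206, 178), (317, 218, 207, 178), (323, 218, 206, 178), (329, 212, 196, 167), (335, 117, 40, 15), (341, 148, 156, 154), (347, 158, 166, 164), (353, 160, 167, 166), (359, 160, 168, 167), (365, 115, 109, 94), (371, 159, 175, 192), (377, 20, 79, 151)]
blue outer [315.7 211.5] [48.6 60.9] (294, 222, 45, 23)
mid outer [316.3 233.9] [ 95.9 103.9] (262, 186, 111, 101)
mid hole [316.  226.2] [38.4 46.8] (292, 207, 49, 40)
```

The white face spans about 91 px in the tube against 92 expected with its top 36 mm below the lip, and the hole is 49 px, also as expected. The second ring is seated. Going for the last white ring.

Emit:
send_rows(increments=[{"gripper":-1,"linear":[-0.01,-0.05,0],"delta_rot":[-0.122,0.536,0]},{"gripper":-1,"linear":[-0.047,-0.36,-0.05],"delta_rot":[-0.122,0.536,0]},{"gripper":-1,"linear":[-0.047,-0.36,-0.05],"delta_rot":[-0.122,0.536,0]},{"gripper":-1,"linear":[-0.047,-0.36,-0.05],"delta_rot":[-0.122,0.536,0]},{"gripper":-1,"linear":[-0.047,-0.36,-0.05],"delta_rot":[-0.122,0.536,0]},{"gripper":-1,"linear":[-0.047,-0.36,-0.05],"delta_rot":[-0.122,0.536,0]},{"gripper":-1,"linear":[-0.047,-0.36,-0.05],"delta_rot":[-0.122,0.536,0]},{"gripper":-1,"linear":[-0.047,-0.36,-0.05],"delta_rot":[-0.122,0.536,0]}])

```text
clock: 18.0
position: [0.4806, -0.2414, 0.1502]
ee_rot: [-0.001, 0.994, 0.11, -0.002]
contact_force: [0.5, 1.0, 0.7]
width: 0.0854
gripper_force: 0.0
```

Emit:
send_rows(increments=[{"gripper":-1,"linear":[0,0,-0.034],"delta_rot":[0,0,0]},{"gripper":-1,"linear":[0,0,-0.034],"delta_rot":[0,0,0]},{"gripper":-1,"linear":[0,0,-0.034],"delta_rot":[0,0,0]}])

```text
clock: 18.3
position: [0.4807, -0.2367, 0.1178]
ee_rot: [-0.002, 0.994, 0.112, -0.002]
contact_force: [1.4, 0.0, 1.1]
width: 0.0854
gripper_force: 0.0
```

```bash
python3 ring.py white w20 | grep -v "ax \[ *1"
```

```text
tcp [ 0.4807 -0.2367  0.1178] toolx [ 0.975  0.222 -0.003] tooly [ 0.222 -0.975 -0.004]
False [243. 440.] [ 52. 212.] ctr [ 336.6 -220.2] ax [ 43.  141.1] d [-0.1441  0.0165]
False [595. 371.] [70. 95.] ctr [ 438.6 -427. ] ax [48.8 62.7] d [-0.0421 -0.1904]
False [318. 234.] [111. 113.] ctr [ 486.3 -236.9] ax [64.  67.3] d [ 0.0055 -0.0002]
True [318. 232.] [44. 53.] ctr [ 488.7 -236.3] ax [25.9 30.2] d [0.008  0.0004]
```

Emit:
send_rows(increments=[{"gripper":-1,"linear":[0.001,0,-0.05],"delta_rot":[0,0,0]},{"gripper":-1,"linear":[0.001,0,-0.09],"delta_rot":[0,0,0]},{"gripper":-1,"linear":[0.001,0,-0.112],"delta_rot":[0,0,0]},{"gripper":-1,"linear":[0.001,0,-0.112],"delta_rot":[0,0,0]},{"gripper":-1,"linear":[0.001,0,-0.112],"delta_rot":[0,0,0]}])

```text
clock: 18.85
position: [0.4837, -0.2375, 0.0088]
ee_rot: [0.001, 0.994, 0.112, 0.001]
contact_force: [0.6, -0.5, -0.0]
width: 0.085
gripper_force: 0.0
```

Emit:
send_rows(increments=[{"gripper":1,"linear":[0,0,-0.002],"delta_rot":[0,0,0]},{"gripper":1,"linear":[0,0,-0.002],"delta_rot":[0,0,0]},{"gripper":1,"linear":[0,0,-0.002],"delta_rot":[0,0,0]},{"gripper":1,"linear":[0,0,-0.002],"delta_rot":[0,0,0]},{"gripper":1,"linear":[0,0,-0.002],"delta_rot":[0,0,0]},{"gripper":1,"linear":[0,0,-0.002],"delta_rot":[0,0,0]}])

```text
clock: 19.45
position: [0.4839, -0.2381, 0.0079]
ee_rot: [0.001, 0.994, 0.112, 0.002]
contact_force: [0.1, 1.0, 6.6]
width: 0.0616
gripper_force: 64.3
```

Emit:
send_rows(increments=[{"gripper":1,"linear":[0,0,0.05],"delta_rot":[0,0,0]},{"gripper":1,"linear":[0,0,0.05],"delta_rot":[0,0,0]},{"gripper":1,"linear":[0,0,0.05],"delta_rot":[0,0,0]}])

```text
clock: 19.75
position: [0.4836, -0.2382, 0.0577]
ee_rot: [0.002, 0.994, 0.112, 0.002]
contact_force: [0.5, 1.2, -0.3]
width: 0.0614
gripper_force: 66.7
```

```bash
python3 held.py w21 white
```

```text
tcp [ 0.4836 -0.2382  0.0577] F [ 0.5  1.2 -0.3] w 0.0614 66.69771512970328
outer [315.6 327.6] [188.  189.9] (222, 231, 188, 191) ring top tool z (x=0): -12.9
hole [315.5 322. ] [57.6 85. ] (272, 293, 88, 60) ring top tool z (x=0):
```

The grip matches the second ring's (v 327.6, 188 px), so the same path applies.

Emit:
send_rows(increments=[{"gripper":1,"linear":[0,0,0.05],"delta_rot":[0,0,0]},{"gripper":1,"linear":[0,0.03,0.09],"delta_rot":[0,0,0]},{"gripper":1,"linear":[0.0626,0.3654,0.1093],"delta_rot":[0.122,-0.536,0]},{"gripper":1,"linear":[0.0626,0.3654,0.1093],"delta_rot":[0.122,-0.536,0]},{"gripper":1,"linear":[0.0626,0.3654,0.1093],"delta_rot":[0.122,-0.536,0]},{"gripper":1,"linear":[0.0626,0.3654,0.1093],"delta_rot":[0.122,-0.536,0]},{"gripper":1,"linear":[0.0626,0.3654,0.1093],"delta_rot":[0.122,-0.536,0]},{"gripper":1,"linear":[0.0626,0.3654,0.1093],"delta_rot":[0.122,-0.536,0]}])

```text
clock: 20.6
position: [0.5335, 0.0825, 0.1603]
ee_rot: [-0.031, 0.957, 0.106, 0.267]
contact_force: [1.0, -0.8, -0.1]
width: 0.0612
gripper_force: 66.7
```

Emit:
send_rows(increments=[{"gripper":1,"linear":[0.0125,0.044,0.0067],"delta_rot":[0,0,0]},{"gripper":1,"linear":[0.0125,0.044,0.0067],"delta_rot":[0,0,0]},{"gripper":1,"linear":[0.0125,0.044,0.0067],"delta_rot":[0,0,0]},{"gripper":1,"linear":[0.0125,0.044,0.0067],"delta_rot":[0,0,0]}])

```text
clock: 21.0
position: [0.5476, 0.1243, 0.1674]
ee_rot: [-0.03, 0.957, 0.107, 0.268]
contact_force: [0.3, 0.1, -1.5]
width: 0.0613
gripper_force: 66.7
```

Now the pre-insertion pose (0.5685, 0.1305, 0.1346).

Emit:
send_rows(increments=[{"gripper":1,"linear":[0.021,0.006,-0.0328],"delta_rot":[0,0,0]},{"gripper":1,"linear":[0.021,0.006,-0.0328],"delta_rot":[0,0,0]},{"gripper":1,"linear":[0.021,0.006,-0.0328],"delta_rot":[0,0,0]},{"gripper":1,"linear":[0.021,0.006,-0.0328],"delta_rot":[0,0,0]}])

```text
clock: 21.4
position: [0.5696, 0.1297, 0.1364]
ee_rot: [-0.03, 0.957, 0.106, 0.269]
contact_force: [-0.5, -0.1, -0.2]
width: 0.0614
gripper_force: 66.7
```

```bash
python3 ins.py w22; python3 mid.py pics/w22.png white
```

```text
[0.5696 0.1297 0.1364] [-0.5 -0.1 -0.2] [-0.04  0.31 -0.02] F in tool [-0.6 -0.  -0.1]
205 260 366 313.0 106 (np.int64(223), np.int64(402), np.float64(312.5))
213 250 375 312.5 125 (np.int64(223), np.int64(402), np.float64(312.5))
221 242 383 312.5 141 (np.int64(222), np.int64(403), np.float64(312.5))
229 236 389 312.5 153 (np.int64(222), np.int64(403), np.float64(312.5))
237 231 395 313.0 164 (np.int64(221), np.int64(407), np.float64(314.0))
245 225 400 312.5 175 (np.int64(215), np.int64(410), np.float64(312.5))
253 221 404 312.5 183 (np.int64(214), np.int64(410), np.float64(312.0))
261 217 407 312.0 190 (np.int64(240), np.int64(385), np.float64(312.5))
269 213 411 312.0 198 (np.int64(236), np.int64(388), np.float64(312.0))
277 211 413 312.0 202 (np.int64(234), np.int64(391), np.float64(312.5))
285 211 414 312.5 203 (np.int64(234), np.int64(395), np.float64(314.5))
293 210 414 312.0 204 (np.int64(232), np.int64(399), np.float64(315.5))
301 210 414 312.0 204 (np.int64(229), np.int64(403), np.float64(316.0))
```

Emit:
send_rows(increments=[{"gripper":1,"linear":[-0.001,0.0015,-0.0002],"delta_rot":[0,0,0]},{"gripper":1,"linear":[0.0016,0.0022,-0.0047],"delta_rot":[0,0,0]},{"gripper":1,"linear":[0.0043,0.0028,-0.0092],"delta_rot":[0,0,0]},{"gripper":1,"linear":[0.007,0.0034,-0.0138],"delta_rot":[0,0,0]},{"gripper":1,"linear":[0.0096,0.004,-0.0183],"delta_rot":[0,0,0]},{"gripper":1,"linear":[0.0096,0.004,-0.0183],"delta_rot":[0,0,0]},{"gripper":1,"linear":[0.0096,0.004,-0.0183],"delta_rot":[0,0,0]}])

```text
clock: 22.15
position: [0.5794, 0.1347, 0.1171]
ee_rot: [-0.03, 0.957, 0.107, 0.269]
contact_force: [0.1, -4.0, -2.1]
width: 0.0612
gripper_force: 66.9
```

```bash
python3 ins.py w23; python3 mid.py pics/w23.png white | tail -5
```

```text
[0.5794 0.1347 0.1171] [ 0.1 -4.  -2.1] [-0.64  0.43 -0.33] F in tool [-1.7  3.9  1.4]
285 208 431 319.5 223 (np.int64(234), np.int64(405), np.float64(319.5))
293 205 434 319.5 229 (np.int64(231), np.int64(407), np.float64(319.0))
301 205 434 319.5 229 (np.int64(229), np.int64(408), np.float64(318.5))
309 429 435 432.0 6 (np.int64(204), np.int64(427), np.float64(315.5))
317 434 435 434.5 1 (np.int64(199), np.int64(431), np.float64(315.0))
```

The ring is in the bore and touching its side with 4 N. I ease 1.2 mm in y, then release and retreat.

Emit:
send_rows(increments=[{"gripper":1,"linear":[0.0003,-0.0012,0],"delta_rot":[0,0,0]},{"gripper":1,"linear":[0.0003,-0.0012,0],"delta_rot":[0,0,0]},{"gripper":-1,"linear":[0.0003,-0.0012,0],"delta_rot":[0,0,0]},{"gripper":-1,"linear":[0.0003,-0.0012,0],"delta_rot":[0,0,0]},{"gripper":-1,"linear":[0.0003,-0.0012,0],"delta_rot":[0,0,0]},{"gripper":-1,"linear":[0.0003,-0.0012,0],"delta_rot":[0,0,0]},{"gripper":-1,"linear":[0.0003,-0.0012,0],"delta_rot":[0,0,0]}])

```text
clock: 22.9
position: [0.5799, 0.1338, 0.1179]
ee_rot: [-0.03, 0.957, 0.107, 0.269]
contact_force: [-0.9, -0.3, 0.7]
width: 0.0851
gripper_force: 0.0
```

Emit:
send_rows(increments=[{"gripper":-1,"linear":[-0.0203,-0.0046,0.0342],"delta_rot":[0,0,0]},{"gripper":-1,"linear":[-0.0508,-0.0116,0.0854],"delta_rot":[0,0,0]},{"gripper":-1,"linear":[-0.0508,-0.0116,0.0854],"delta_rot":[0,0,0]},{"gripper":-1,"linear":[-0.0508,-0.0116,0.0854],"delta_rot":[0,0,0]}])

```text
clock: 23.3
position: [0.5295, 0.1221, 0.2057]
ee_rot: [-0.03, 0.956, 0.107, 0.272]
contact_force: [-0.9, -0.2, -0.2]
width: 0.0855
gripper_force: 0.0
```

```bash
python3 deep.py w24
python3 - <<'E'
from h import *
for n in("top","scene"):
    p,K,Rm,t=cam(n)
    for c in blobs(masks(p)["blue"]): print(n,"blue",cv2.boundingRect(c))
    if n=="top":
        h=cv2.cvtColor(p,cv2.COLOR_BGR2HSV); m=(h[...,1]<40)&(h[...,2]>170)
        for c in blobs(m):
            x,y,w,hh=cv2.boundingRect(c)
            if 180<x<450 and 150<y<295: print("white",np.round(cv2.fitEllipse(c)[0],1),(x,y,w,hh))
E
```

```text
tcp [0.5295 0.1221 0.2057]
orange outer [316.3 240.4] [138.2 139.7]
orange hole [315.7 239.7] [110.1 114.6]
col at u: [(180, 22, 96, 186), (186, 166, 178, 190), (192, 155, 163, 162), (198, 161, 169, 168), (204, 184, 193, 192), (210, 180, 189, 188), (216, 216, 205, 180), (222, 218, 206, 177), (228, 217, 206, 177), (234, 216, 204, 176), (240, 121, 41, 13), (246, 140, 136, 132), (252, 141, 149, 148), (258, 148, 157, 156), (264, 167, 176, 174), (270, 184, 193, 191), (276, 183, 193, 191), (282, 183, 193, 191), (288, 139, 152, 159), (294, 130, 164, 213)]
row v+0: [(256, 24, 106, 207), (262, 145, 157, 165), (268, 183, 192, 190), (274, 184, 193, 191), (280, 183, 192, 191), (286, 184, 193, 191), (292, 148, 156, 155), (298, 139, 142, 141), (304, 120, 45, 20), (310, 120, 41, 11), (316, 121, 41, 13), (322, 120, 40, 10), (328, 125, 69, 57), (334, 138, 145, 144), (340, 141, 148, 146), (346, 182, 192, 190), (352, 174, 183, 181), (358, 160, 168, 167), (364, 159, 167, 165), (370, 154, 168, 175), (376, 18, 78, 151)]
row v-10: [(256, 24, 118, 226), (262, 177, 192, 201), (268, 168, 177, 175), (274, 183, 193, 191), (280, 184, 193, 191), (286, 183, 193, 191), (292, 147, 146, 143), (298, 129, 68, 47), (304, 219, 206, 178), (310, 218, 206, 177), (316, 218, 206, 177), (322, 218, 206, 178), (328, 215, 200, 170), (334, 118, 42, 16), (340, 154, 161, 160), (346, 160, 168, 166), (352, 160, 168, 167), (358, 160, 168, 166), (364, 157, 165, 163), (370, 164, 179, 192), (376, 19, 78, 151)]
blue outer [315.2 221.7] [40.9 42.7] (294, 226, 44, 19)
mid outer [315.8 236.9] [101.2 107.3] (261, 186, 111, 103)
mid hole [315.5 230.3] [30.2 44.6] (292, 215, 48, 32)
white [482.1 212.6] (449, 182, 67, 63)
white [431.3 172.4] (415, 159, 33, 27)
white [302.8 192.3] (290, 179, 26, 28)
white [442.3 264. ] (430, 254, 26, 21)
white [212.5 200.8] (200, 189, 27, 24)
white [287.5 287.4] (271, 284, 35, 8)
```

The last ring spans about 101 x 96 px, against 100 x 96 expected with its top 12 mm below the lip. It is flat, with the blue ring visible at the bottom. The timer, bottle and pen are unmoved and the gripper is clear and open.

```bash
python3 -c "
from rig import sign_off
print(sign_off())"
```

```text
the job is handed in; nothing more can be done
None
```

The job is handed in: the three rings measure as one flat column on the tube's floor, blue at the bottom and the two white ones above. The gripper is open and clear, the timer, bottle and pen have not moved, and the clock read about 23 s of the 69 s allowed.

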